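Turn the parts tray over and fill it with spacers

TASK

The orange parts tray is lying upside down on the white riser: slide it out past the riser's free edge (the long edge facing the middle of the bench) so that you can get under it, turn it over, and leave it hollow side up, wholly on the riser again. Then lift the blue lid off the grey tub by its knob, lay it right way up on the bench clear of the tub, put every white spacer that is in the tub onto the floor of the hollow of the tray, and put the lid back on the tub, seated all round. Work in that order and leave the other things on the bench where they are.

Things in the scene. Friction and masses are not known exactly. Their poses are not given: they have to be found in the camera images.
- riser: Fixed low monitor riser with a white top, 220 mm (its x) by 260 mm (its y), top face 90 mm above the bench; board 18 mm thick, legs 40 mm back from the free edge. Origin: on the bench under its centre. The free edge, past which the tray is to be slid, is the side at its y = -130 mm (towards the middle of the bench).
- tray_mid (a point): Orange tray, 150 (its x) by 170 (y) by 16 mm, 0.24-0.39 kg. Point: its centre. z points out of its plain back (two thin black stripes): up at the start (upside down), down once turned over. Other face: centred hollow 126 (x) by 110 (y) mm, 8 mm deep, its dark floor in this point's plane; y-end bands solid, 30 mm wide. Starts wholly on the riser, its y roughly along the riser's y.
- tub: Fixed grey tub, 180 by 180 mm, walls 6 mm thick and only 20 mm high, floor 6 mm thick. Origin: on the bench under its centre; axes along its sides.
- lid_knob (a point): Blue lid, 180 by 180 mm, 0.2 kg, sides along its axes. Point: centre of its round black knob (head 28 mm wide, 24 mm tall, on a neck 12 mm high above the lid's flat top); z up. Loosely seated at the start: skirt on the tub's rim, point 76 mm above the bench, inner ribs reaching 6 mm down inside the rim with 4 mm of play. Lying on the bench the point is 62 mm up.
- spacer1_mid (a point): White plastic stand-off spacer, a plain solid cylinder 34 mm in diameter and 36 mm tall, 50 g, with a dark dot on top; it starts upright on the floor of the tub, under the lid. Point: its centre, 18 mm above its foot; z runs along its axis. Two to four of the four spacers are there from start to start; an absent one reads None.
- spacer2_mid (a point): White plastic stand-off spacer, a plain solid cylinder 34 mm in diameter and 36 mm tall, 50 g, with a dark dot on top; it starts upright on the floor of the tub, under the lid. Point: its centre, 18 mm above its foot; z runs along its axis. Two to four of the four spacers are there from start to start; an absent one reads None.
- spacer3_mid (a point): White plastic stand-off spacer, a plain solid cylinder 34 mm in diameter and 36 mm tall, 50 g, with a dark dot on top; it starts upright on the floor of the tub, under the lid. Point: its centre, 18 mm above its foot; z runs along its axis. Two to four of the four spacers are there from start to start; an absent one reads None.
- spacer4_mid (a point): White plastic stand-off spacer, a plain solid cylinder 34 mm in diameter and 36 mm tall, 50 g, with a dark dot on top; it starts upright on the floor of the tub, under the lid. Point: its centre, 18 mm above its foot; z runs along its axis. Two to four of the four spacers are there from start to start; an absent one reads None.
- cup_mid (a point): Bystander: white cup with a red band, 84 mm wide, 131 mm tall. Point: its centre, 65 mm up.
- tape_measure: Bystander: yellow tape measure, 70 by 45 by 62 mm. Origin: centre of its underside.
- tape_roll: Bystander: roll of black tape, 90 mm in diameter, 20 mm tall. Origin: centre of its underside.
Mind the look-alikes: they are no part of the job. Of the things shaped like the part that bears tray_mid, the orange one is meant.

How it is judged:
On the way, in this order (a step that is already met when the one before it is completed fails the run):
1. the tray, still upside down and lying on the riser, sticks out at least 30 mm past the riser's free edge (y of tray_mid in the frame of riser below -0.075 m and z of tray_mid in the frame of riser above 0.09 m and angle between tray_mid's own z axis and vertical below 0.1 rad), for 0.2 s.
2. the tray lies hollow side up, wholly on the riser, released (angle between tray_mid's own z axis and vertical above 3.04 rad and y of tray_mid in the frame of riser between -0.055 and 0.055 m and x of tray_mid in the frame of riser between -0.055 and 0.055 m and z of tray_mid in the frame of riser between 0.093 and 0.104 m and linear speed of tray below 0.02 m/s and contact force between tray and the fingers below 0.1 N), for 0.2 s.
3. the lid lies right way up on the bench, clear of the tub, released (height (world z) of lid_knob below 0.067 m and angle between lid_knob's own z axis and vertical below 0.06 rad and horizontal distance between lid_knob and tub above 0.17 m and contact force between lid and the fingers below 0.1 N and linear speed of lid below 0.02 m/s), for 0.2 s.
At the end, for the whole second after the job is handed in: Tray hollow side up (0.1 rad) on the riser, at most 10 mm over any edge; every spacer present on the floor of the tray's hollow; lid seated on the tub (level to 0.05 rad, centred to 9 mm, height to 3.5 mm); all at rest (angle between tray_mid's own z axis and vertical above 3.04 rad and y of tray_mid in the frame of riser between -0.055 and 0.055 m and x of tray_mid in the frame of riser between -0.055 and 0.055 m and z of tray_mid in the frame of riser between 0.093 and 0.104 m and linear speed of each of tray, spacer1, spacer2, spacer3, spacer4, lid below 0.02 m/s and x of spacer1_mid in the frame of tray_mid between -0.063 and 0.063 m and y of spacer1_mid in the frame of tray_mid between -0.055 and 0.055 m and z of spacer1_mid in the frame of tray_mid between -0.023 and -0.012 m and x of spacer2_mid in the frame of tray_mid between -0.063 and 0.063 m and y of spacer2_mid in the frame of tray_mid between -0.055 and 0.055 m and z of spacer2_mid in the frame of tray_mid between -0.023 and -0.012 m and x of spacer3_mid in the frame of tray_mid between -0.063 and 0.063 m and y of spacer3_mid in the frame of tray_mid between -0.055 and 0.055 m and z of spacer3_mid in the frame of tray_mid between -0.023 and -0.012 m and x of spacer4_mid in the frame of tray_mid between -0.063 and 0.063 m and y of spacer4_mid in the frame of tray_mid between -0.055 and 0.055 m and z of spacer4_mid in the frame of tray_mid between -0.023 and -0.012 m and z of lid_knob in the frame of tub between 0.073 and 0.0795 m and angle between lid_knob's own z axis and vertical below 0.05 rad and horizontal distance between lid_knob and tub below 0.009 m); the robot touches nothing.
It fails at once if a bystander (the white drinking cup with its lid) is pushed more than 40 mm from its place (distance of cup_mid from where it was at the start of the episode above 0.04 m).
It fails at once if a bystander (the tape measure) is pushed more than 40 mm from its place (distance of tape_measure from where it was at the start of the episode above 0.04 m).
It fails at once if a bystander (the roll of black tape) is pushed more than 40 mm from its place (distance of tape_roll from where it was at the start of the episode above 0.04 m).
Of spacer1, spacer2, spacer3, spacer4 only 2 to 4 are there at a start; the rules pass over those that are not, and their reading is None.
At some moment in a run one of lid, spacer1, spacer2, spacer3, spacer4 may be knocked a few centimetres aside while the robot is not near it.
It also fails if it takes over 210 s, if anything falls off the work surface, if the arm or the gripper's body presses on something with over 40 N, if the wrist force passes 120 N, or if a joint passes its speed limit or range.

ROBOT

A 6-joint arm with a two-finger parallel gripper is mounted at the origin on the work surface. World frame = base frame: x ahead of the robot, y to its left, z up, the work surface at z = 0. Lengths are in m, angles in rad, forces in N, time in s.
With the tool pointing down it reaches from about 0.425 to 1.125 m from the base axis. Payload 14.9 kg.
Tool frame: the origin (TCP) lies at the very end of the fingers, on their centre line; the grasp point (between the pads) lies env.grip_depth behind it (env.grip_depth is the distance from the TCP to the grasp point, in m); z points along the fingers, y is the direction in which the jaws open and shut (so a half turn about z gives the same grasp; the last joint's range is limited). The gripper opens to 91 mm and grips with 3 to 60 N. Pads are 32 mm wide; open, the fingers measure 118 mm over their backs; the gripper's body (76 mm by 178 mm) begins 60 mm behind the grasp point.
Start: joints at [1.205, 0.379, 1.734, -0, 1.028, -0.033], TCP at [0.229, 0.662, 0.214] pointing down, gripper open.
Joint ranges: [-2.77, 2.77], [-0.74, 2.19], [0, 2.66], [-1.06, 4.2], [0.31, 2.87], [-3.08, 3.08]. Speed limits (rad/s): [1.89, 1.89, 2.39, 3.14, 3.14, 3.14].

INTERFACE

Orientations are given as a rotation vector (axis times angle).
In Python, from plant import env gives the robot as it stands.
- The arm moves only by the shell command python3 -m creep 'ROWS'. ROWS is JSON, a list of rows, each a list of 7 numbers: the turn, a rotation vector about the tool's x, y, z in rad, then the shift along the tool's x, y, z in cm, then the opening in per cent of the stroke, from 0 (shut) to 100 (fully open). A call has 1 to 5 rows; each row shifts and turns the commanded pose from where the row before left it, along the tool's axes as they then stand; what a row does not reach is not made up. A row lasts 1/12 s, in which the tool goes at most 41.7 mm and 7.16 degrees, less where a joint would pass 70% of its speed; a pose out of reach is approached as far as the arm can. A call is refused whole if a number of a shift passes 4.17 or a number of a turn 0.125, either way. A call with a gripper value outside its range is refused whole. The fingers move at their own pace and stop on an object; the grip force is fixed at half the most. Time passes only in rows, so rows that do not move let the fingers close. It gives the time, the measured TCP pose, the force and the opening at its end, in the units of the state.
- env.read_state(): the state, without advancing time (a new reading comes with each control period).
- env.read_camera(name): name is "scene" or "top" or "wrist"; returns the picture (420x560x3 uint8, blue, green, red); there is no depth.
- env.camera_info(name): a dict with "mtx" (3x3 intrinsics, pixels), "R" (3x3) and "t" (3): a world point X has camera coordinates R X + t; the wrist camera has in their place "tool_from_camera" (4x4, takes a point from camera to tool coordinates, whose origin is the TCP and whose axes are the flange's). Camera axes: x right, y down, z forward; pixel columns grow to the right and rows downward; lengths in m; the calibration is good to about 2 mm. A picture is of the moment at which its call begins: read the wrist's pose just before it. camera_info takes no time and is no camera call.
- env.job_done(): hands the job in, once; it reports no verdict.
Trained networks look in the newest picture that a camera, given by its name, has taken for a name from the list of things; names that differ only in an ending like _2 or _b are one class to them, and where a whole thing is asked for, a point or a joint stands for the part that bears it (a point fixed in the world has none). Each returns a list of dicts, best first, with "p" (0 to 1); they miss things now and then, are a little off and sometimes report something else, mostly with a low value. They report only what shows in the picture. A call takes as long as a camera call. They do not tell look-alikes from the thing itself.
- env.spot_in(label, camera): "xyz" ([x, y, z] in m, in world coordinates, good to about 4 mm: the middle of the surface that is visible of it).
- env.trace(label, camera): "pixels" (420x560 bool, what is visible of it).
- env.place_of(label, camera): "xyz" ([x, y, z] in m, in world coordinates, good to about 4 mm: a listed point, or the origin of a listed thing).
The state is a dict: "time_s": time; "q": joint angles; "joint_vel": joint speeds; "joint_torque": joint torques, N m; "eef_pos": TCP position; "eef_rot": TCP orientation; "force": force on the tool from outside, world axes, zero at the start; "ft_torque": the same for the moment, N m; "opening": finger opening in m.
Only numpy, scipy, OpenCV 4.12 (cv2) and the standard library are available. Lean on these libraries where they do the work, as an engineer would, in place of code of your own. Each camera call takes 0.05 s, during which the arm holds its last target.

## Working session

There is one attempt and no reset: what is moved stays moved. The work goes in short steps, Python scripts to look and compute and a shell command to move; the robot and the scene stay as the last step left them, time stands still between calls to the robot, and variables do not carry over. Pictures are saved under pics/ and viewed, and the job is handed in when it is done.

```bash
ls -la; mkdir -p pics
python3 - <<'E'
from plant import env
import cv2
s=env.read_state(); print({k:(v if not hasattr(v,'round') else v) for k,v in s.items()}); print(env.grip_depth)
for n in ["scene","top","wrist"]:
    im=env.read_camera(n); cv2.imwrite(f"pics/{n}0.png",im)
    print(n,env.camera_info(n))
E
```

```text
total 12
drwxr-xr-x  3 agent agent 4096 Dec  6 22:56 .
drwxr-xr-x 23 root  root  4096 Dec  6 22:56 ..
drwxr-xr-x  2 agent agent 4096 Dec  6 22:56 pics
{'time_s': 0.0, 'q': array([ 1.20472826e+00,  3.79393525e-01,  1.73475935e+00,  1.72194137e-05,
        1.02850374e+00, -3.33147712e-02]), 'joint_vel': array([ 0.00334536, -0.00059576,  0.00094724,  0.00075821, -0.00111066,
        0.00159614]), 'joint_torque': array([-3.82550235e-03, -7.63729119e+01, -4.34361148e+01,  6.49522548e-02,
        4.25371144e-02, -1.10543865e-04]), 'eef_pos': array([0.22852642, 0.66123982, 0.21330938]), 'eef_rot': array([-5.20255910e-01, -3.09798623e+00,  1.63335195e-03]), 'force': array([-0.02687922,  0.17905132, -0.24273517]), 'ft_torque': array([-0.03805623, -0.00116486, -0.02146854]), 'opening': 0.09118586536338749}
0.0188
scene {'mtx': array([[478.03638341,   0.        , 277.79079796],
       [  0.        , 478.03638341, 205.83570452],
       [  0.        ,   0.        ,   1.        ]]), 'R': array([[ 0.13724159,  0.99052439,  0.00511754],
       [ 0.79771262, -0.10746093, -0.59338581],
       [-0.5872
[... 322 characters left out ...]
     [-9.88786048e-01,  2.32412546e-02, -1.47519474e-01],
       [ 1.47554392e-01, -2.14701643e-04, -9.89053919e-01]]), 't': array([0.00619804, 0.50176928, 1.27518292])}
wrist {'mtx': array([[296.74303926,   0.        , 283.73702781],
       [  0.        , 296.74303926, 207.27494388],
       [  0.        ,   0.        ,   1.        ]]), 'tool_from_camera': array([[-3.30742507e-04, -9.59554091e-01, -2.81524132e-01,
         7.90433944e-02],
       [ 9.99999940e-01, -3.46255986e-04,  5.35961633e-06,
         2.25007348e-04],
       [-1.02622258e-04, -2.81524113e-01,  9.59554148e-01,
        -1.70718136e-01],
       [ 0.00000000e+00,  0.00000000e+00,  0.00000000e+00,
         1.00000000e+00]])}
```

View pics/scene0.png

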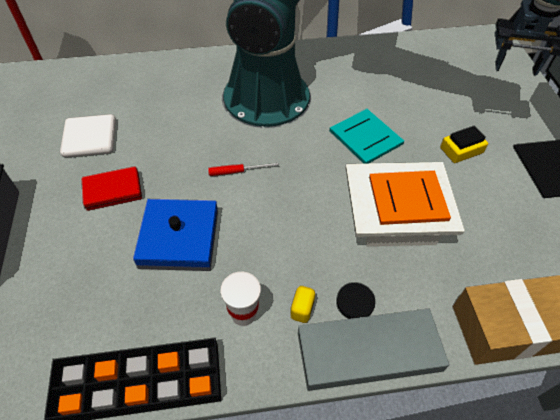

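View pics/top0.png

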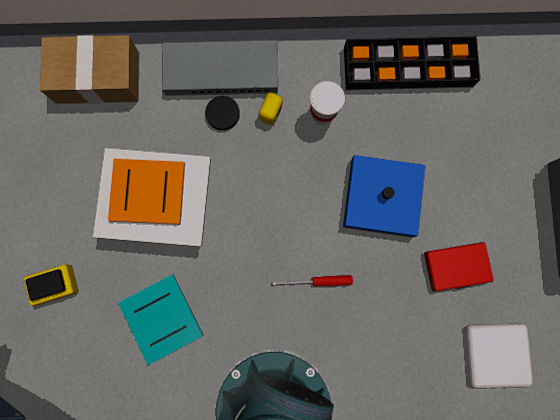

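View pics/wrist0.png

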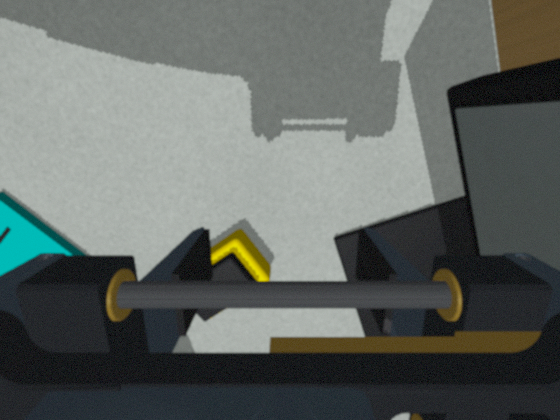

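Run:
```python
from plant import env
import numpy as np
for l in ["tray_mid","riser","tub","lid_knob","cup_mid","tape_measure","tape_roll"]:
  for c in ["scene","top"]:
    r=env.place_of(l,c)
    print(l,c,[(np.round(d['xyz'],4).tolist(),round(d['p'],2)) for d in r])
```

```text
tray_mid scene [([0.2253, 0.275, 0.0064], 0.57), ([0.5304, 0.2868, 0.1017], 0.55)]
tray_mid top [([0.5338, 0.2903, 0.0973], 0.98), ([0.2268, 0.2757, 0.0065], 0.81)]
riser scene [([0.5218, 0.279, 0.002], 0.89)]
riser top []
tub scene []
tub top []
lid_knob scene [([0.517, -0.2902, 0.0738], 0.97)]
lid_knob top [([0.5154, -0.2929, 0.0757], 0.86)]
cup_mid scene [([0.7397, -0.1409, 0.0632], 0.94)]
cup_mid top [([0.7436, -0.1449, 0.0628], 0.89)]
tape_measure scene [([0.7518, -0.0114, 0.0024], 0.81)]
tape_measure top [([0.7496, -0.0111, 0.0047], 0.66)]
tape_roll scene [([0.751, 0.1178, -0.002], 0.77)]
tape_roll top [([0.7511, 0.1194, 0.0004], 0.76)]
```

The scene view shows the orange tray at (410,196) on the white riser, and the blue lid with its knob at (175,222). In the top view they are at (147,191) and (388,193).

What could be mistaken for the things I want:
- **Tray:** the orange slab at scene (410,196) / top (147,191), or the teal slab on the bench at scene (366,134) / top (161,319). The orange one on the riser is meant.
- **Lid:** the blue square with the knob at top (386,195). The red block at (459,266) and white block at (499,355) are other things.

Next I'll measure the edges.

```bash
cat > h.py <<'E'
from plant import env
import numpy as np, cv2
from scipy.spatial.transform import Rotation as Ro
def px2w(uv,cam,z):
    i=env.camera_info(cam); K,R,t=i['mtx'],i['R'],np.array(i['t'])
    d=R.T@np.linalg.solve(K,np.array([uv[0],uv[1],1.0])); c=-R.T@t
    return c+d*(z-c[2])/d[2]
def w2px(X,cam):
    i=env.camera_info(cam); p=i['mtx']@(i['R']@np.array(X)+i['t']); return p[:2]/p[2]
def wristcam(s):
    T=env.camera_info('wrist')['tool_from_camera']; R=Ro.from_rotvec(s['eef_rot']).as_matrix()
    return R@T[:3,:3], R@T[:3,3]+s['eef_pos']   # world_from_cam
def wpx2w(uv,s,z):
    R,c=wristcam(s); d=R@np.linalg.solve(env.camera_info('wrist')['mtx'],np.array([uv[0],uv[1],1.0]))
    return c+d*(z-c[2])/d[2]
def mask(im,kind):
    h=cv2.cvtColor(im,cv2.COLOR_BGR2HSV)
    r={'orange':((5,150,120),(20,255,255)),'blue':((105,150,60),(130,255,255)),'white':((0,0,215),(180,40,255))}[kind]
    return cv2.inRange(h,*[np.array(x) for x in r])
def quad(m,near):
    n,l,st,ce=cv2.connectedComponentsWithStats(m)
    k=max((k for k in range(1,n) if st[k,4]>300),key=lambda k:-np.hypot(*(ce[k]-near))) if near is not None else 1+np.argmax(st[1:,4])
    c,_=cv2.findContours((l==k).astype(np.uint8),cv2.RETR_EXTERNAL,cv2.CHAIN_APPROX_NONE)
    c=max(c,key=cv2.contourArea); hull=cv2.convexHull(c)
    q=cv2.approxPolyN(hull,4) if hasattr(cv2,'approxPolyN') else cv2.boxPoints(cv2.minAreaRect(hull))
    return np.array(q).reshape(-1,2).astype(float)
def pose(cam,kind,near,z,im=None):
    if im is None: im=env.read_camera(cam)
    q=quad(mask(im,kind),near); W=np.array([px2w(p,cam,z)[:2] for p in q])
    return q,W
E
python3 - <<'E'
from h import *
np.set_printoptions(precision=4,suppress=True)
for cam,nt,nr in (("top",(147,191),(150,195)),("scene",(410,196),(405,200))):
    im=cv2.imread(f"pics/{cam}0.png")
    for kind,n,z in (("orange",nt,.106),("white",nr,.09),("blue",(386,195) if cam=="top" else (178,232),.040)):
        m=mask(im,kind)
        if kind=="white": m|=cv2.dilate(mask(im,"orange"),np.ones((7,7),np.uint8)); 
        q=quad(m,n); W=np.array([px2w(p,cam,z)[:2] for p in q])
        print(cam,kind,q.round(0).tolist()); print(W.tolist()); print('mid',W.mean(0),'sides',[round(float(np.hypot(*(W[i]-W[(i+1)%4]))),3) for i in range(4)],'ang',[round(float(np.degrees(np.arctan2(*(W[(i+1)%4]-W[i])[::-1]))),1) for i in range(4)])
print(dir(env))
E
```

```text
top orange [[184.0, 162.0], [179.0, 223.0], [107.0, 220.0], [113.0, 158.0]]
[[0.5988578156256579, 0.20164073563255108], [0.4517755052666562, 0.2132160634651168], [0.4628873202010289, 0.38342231759801093], [0.6127669968151868, 0.3724691772480728]]
mid [0.5316 0.2927] sides [0.148, 0.171, 0.15, 0.171] ang [175.5, 86.3, -4.2, -94.7]
top white [[187.0, 159.0], [182.0, 227.0], [104.0, 223.0], [110.0, 155.0]]
[[0.6099451019155939, 0.19703849410212954], [0.4438685741333458, 0.20886467894945238], [0.4578417351142873, 0.39549318644457016], [0.6244077185527814, 0.38486745971125036]]
mid [0.534  0.2966] sides [0.166, 0.187, 0.167, 0.188] ang [175.9, 85.7, -3.7, -94.4]
top blue [[425.0, 165.0], [417.0, 235.0], [344.0, 225.0], [353.0, 155.0]]
[[0.592249311784492, -0.39577443764950093], [0.4158362413638012, -0.36427105857923453], [0.44490947256480434, -0.18483821015022026], [0.6224377125681808, -0.21536360669605528]]
mid [ 0.5189 -0.2901] sides [0.179, 0.182, 0.18, 0.183] ang [169.9, 80.8, -9.8, -99.5]
scene orange [[452.0, 220.0], [380.0, 225.0], [368.0, 173.0], [434.0, 170.0]]
[[0.61973931476979
[... 687 characters left out ...]
8595], [0.6316424505617939, -0.2153025304927294], [0.6012627170418381, -0.39901301502998454], [0.40650300486700464, -0.36591554356531714]]
mid [ 0.5193 -0.2911] sides [0.197, 0.186, 0.198, 0.184] ang [-9.1, -99.4, 170.4, 80.3]
['IKError', '__class__', '__delattr__', '__dict__', '__dir__', '__doc__', '__eq__', '__format__', '__ge__', '__getattribute__', '__getstate__', '__gt__', '__hash__', '__init__', '__init_subclass__', '__le__', '__lt__', '__module__', '__ne__', '__new__', '__reduce__', '__reduce_ex__', '__repr__', '__setattr__', '__sizeof__', '__str__', '__subclasshook__', '__weakref__', 'camera_info', 'grip_depth', 'job_done', 'place_of', 'read_camera', 'read_state', 'spot_in', 'trace']
```

Run:
```python
import cv2
a=cv2.imread('pics/top0.png')[140:255,85:225];b=cv2.imread('pics/scene0.png')[105:250,330:480]
a=cv2.resize(a,(560,460));b=cv2.resize(b,(476,460));import numpy as np
cv2.imwrite('pics/crop0.png',cv2.resize(np.hstack([a,b]),(800,355)))
```

```text
(no output)
```

View pics/crop0.png

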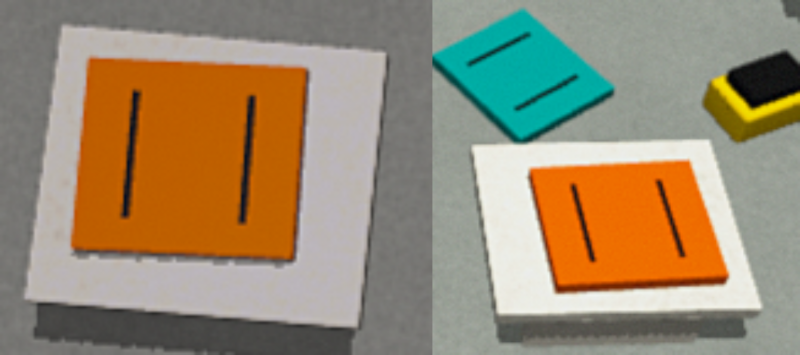

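The crop confirms it: an orange plate, back up with two black stripes, wholly on the white riser. The free edge is the right-hand one in the top view. Measured values:
- **Riser:** centre about (0.520, 0.280), yaw about −6°.
- **Tray:** centre about (0.532, 0.2925), yaw about −4°.

Plan: push the tray's +y edge with the two open fingers.

```bash
cat >> h.py <<'E'
def Rdown(yang):   # tool down, tool y at world angle yang (deg)
    a=np.radians(yang); y=np.array([np.cos(a),np.sin(a),0]); z=np.array([0,0,-1.]); x=np.cross(y,z); return np.c_[x,y,z]
def Raxes(z,y):
    z=np.array(z,float);z/=np.linalg.norm(z);y=np.array(y,float);y-=z*(y@z);y/=np.linalg.norm(y);return np.c_[np.cross(y,z),y,z]
def plan(pos,R,n,start=None):
    s=env.read_state()
    p0,R0=(s['eef_pos'],Ro.from_rotvec(s['eef_rot']).as_matrix()) if start is None else start
    rv=Ro.from_matrix(R0.T@R).as_rotvec(); dp=(np.array(pos)-p0)/n
    print('total turn',rv.round(3),'shift cm',((np.array(pos)-p0)*100).round(2))
    Ri=R0
    for i in range(n):
        dr=rv/n; sh=Ri.T@dp*100
        print([*dr.round(3).tolist(),*sh.round(2).tolist()])
        Ri=Ri@Ro.from_rotvec(dr).as_matrix()
E
python3 - <<'E'
from h import *
q=[[107,149],[210,156],[201,246],[94,237]]
W=np.array([px2w(p,"top",.09)[:2] for p in q]);print(W.mean(0).round(4),[(float(np.hypot(*(W[i]-W[i-1])).round(3)),float(np.degrees(np.arctan2(*(W[i]-W[i-1])[::-1])).round(1))) for i in range(4)])
plan([.542,.418,.213],Rdown(-6),11)
E
```

```text
[0.5195 0.2789] [(0.216, -6.9), (0.253, -95.3), (0.22, 174.1), (0.256, 83.9)]
total turn [-0.     0.     1.343] shift cm [ 31.33 -24.36  -0.1 ]
[-0.0, 0.0, 0.122, -3.42, -1.16, 0.01]
[-0.0, 0.0, 0.122, -3.53, -0.74, 0.01]
[-0.0, 0.0, 0.122, -3.6, -0.3, 0.01]
[-0.0, 0.0, 0.122, -3.61, 0.14, 0.01]
[-0.0, 0.0, 0.122, -3.56, 0.58, 0.01]
[-0.0, 0.0, 0.122, -3.47, 1.0, 0.01]
[-0.0, 0.0, 0.122, -3.32, 1.42, 0.01]
[-0.0, 0.0, 0.122, -3.12, 1.81, 0.01]
[-0.0, 0.0, 0.122, -2.88, 2.18, 0.01]
[-0.0, 0.0, 0.122, -2.59, 2.51, 0.01]
[-0.0, 0.0, 0.122, -2.26, 2.81, 0.01]
```

```bash
python3 -m creep '[[0,0,0.122,-3.4,-1.2,0,100],[0,0,0.122,-3.5,-0.7,0,100],[0,0,0.122,-3.6,-0.3,0,100],[0,0,0.122,-3.6,0.1,0,100],[0,0,0.122,-3.6,0.6,0,100]]'
python3 -m creep '[[0,0,0.122,-3.5,1,0,100],[0,0,0.122,-3.3,1.4,0,100],[0,0,0.122,-3.1,1.8,0,100],[0,0,0.122,-2.9,2.2,0,100],[0,0,0.122,-2.6,2.5,0,100]]'
python3 -m creep '[[0,0,0.122,-2.3,2.8,0,100],[0,0,0,0,0,0,100],[0,0,0,0,0,0,100]]'
python3 - <<'E'
from h import *
plan([.542,.418,.095],Rdown(-6),4)
E
```

```text
time_s: 1.27
eef_pos: [0.372, 0.5496, 0.214]
eef_rot: [1.435, 2.795, 0.0]
force: [1.2, 0.7, 0.6]
opening: 0.0913
time_s: 1.68
eef_pos: [0.5146, 0.4383, 0.2141]
eef_rot: [2.208, 2.235, 0.0]
force: [0.0, 0.3, -0.5]
opening: 0.0909
time_s: 1.93
eef_pos: [0.5429, 0.4159, 0.2139]
eef_rot: [-2.336, -2.1, 0.0]
force: [-0.6, -0.1, 0.1]
opening: 0.0909
total turn [-0.     0.    -0.002] shift cm [ -0.09   0.21 -11.89]
[-0.0, 0.0, -0.0, 0.05, -0.03, 2.97]
[-0.0, 0.0, -0.0, 0.05, -0.03, 2.97]
[-0.0, 0.0, -0.0, 0.05, -0.03, 2.97]
[-0.0, 0.0, -0.0, 0.05, -0.03, 2.97]
```

```bash
python3 -m creep '[[0,0,0,0.1,0,3,100],[0,0,0,0,0,3,100],[0,0,0,0,0,3,100],[0,0,0,0,0,2.9,100],[0,0,0,0,0,0,100]]'
python3 - <<'E'
from h import *
cv2.imwrite('pics/w1.png',env.read_camera('wrist'));cv2.imwrite('pics/s1.png',env.read_camera('scene'))
s=env.read_state();print(s['eef_pos'],s['q'].round(3))
E
```

```text
time_s: 2.35
eef_pos: [0.5404, 0.4186, 0.0917]
eef_rot: [-2.331, -2.106, 0.003]
force: [-1.5, -0.3, -0.5]
opening: 0.0912
[0.54071242 0.41883563 0.09415674] [0.625 0.503 1.807 0.    0.832 0.726]
```

View pics/w1.png

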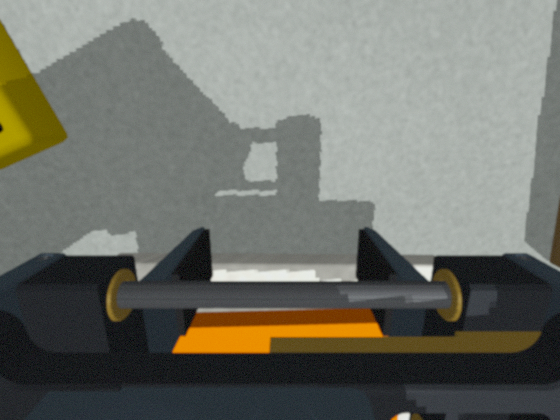

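View pics/s1.png

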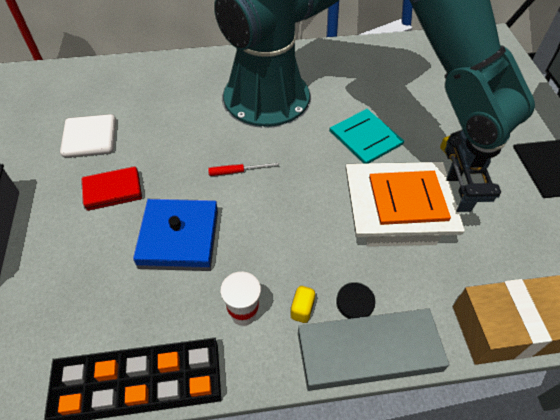

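```bash
python3 -m creep '[[0,0,0,-2,0,-0.1,100],[0,0,0,-2,0,0,100],[0,0,0,-2,0,0,100],[0,0,0,-1.5,0,0,100],[0,0,0,-1.5,0,0,100]]'
python3 -m creep '[[0,0,0,-1,0,0,100],[0,0,0,0,0,0,100]]'
cat > t.py <<'E'
from h import *
import sys
np.set_printoptions(precision=4,suppress=True)
rc=np.array([.520,.2795]); a=np.radians(-6); ex=np.array([np.cos(a),np.sin(a)]); ey=np.array([-np.sin(a),np.cos(a)])
im=env.read_camera('top'); cv2.imwrite(f'pics/top_{sys.argv[1]}.png',im)
z=float(sys.argv[2]) if len(sys.argv)>2 else .106
q=quad(mask(im,'orange'),None) ; W=np.array([px2w(p,'top',z)[:2] for p in q]); m=W.mean(0)
print('mid',m,'riser frame',(m-rc)@ex,(m-rc)@ey,'sides',[round(float(np.hypot(*(W[i]-W[i-1]))),3) for i in range(4)],'ang',[round(float(np.degrees(np.arctan2(*(W[i]-W[i-1])[::-1]))),1) for i in range(4)])
print(env.read_state()['eef_pos'])
E
python3 t.py a
```

```text
time_s: 2.87
eef_pos: [0.5321, 0.3284, 0.0965]
eef_rot: [-2.333, -2.104, -0.001]
force: [0.8, 3.4, 0.7]
opening: 0.0913
time_s: 3.03
eef_pos: [0.5311, 0.3172, 0.0961]
eef_rot: [2.334, 2.102, -0.001]
force: [-0.2, 0.2, 0.3]
opening: 0.091
mid [0.5207 0.2146] riser frame 0.0074610782824079906 -0.06444786580179322 sides [0.171, 0.15, 0.168, 0.15] ang [-95.5, 174.1, 84.6, -4.7]
[0.5313 0.3181 0.0961]
```

View pics/top_a.png

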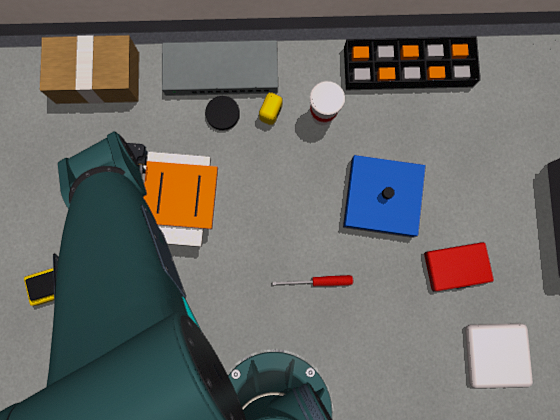

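```bash
python3 -m creep '[[0,0,0,-1.2,0,0,100],[0,0,0,-1,0,0,100],[0,0,0,-0.6,0,0,100],[0,0,0,0,0,0,100],[0,0,0,0,0,0,100]]'
python3 t.py b
```

```text
time_s: 3.5
eef_pos: [0.5283, 0.2905, 0.0958]
eef_rot: [2.334, 2.103, -0.001]
force: [-0.0, 0.5, -1.1]
opening: 0.0913
mid [0.5176 0.1855] riser frame 0.007423175382426114 -0.09372055465505671 sides [0.176, 0.15, 0.152, 0.15] ang [-95.4, 174.0, 84.2, 3.3]
[0.5283 0.2907 0.0958]
```

```bash
cat > log.py <<'E'
from h import *
import json
s=env.read_state(); open('log.jsonl','a').write(json.dumps([s['q'].tolist(),s['eef_pos'].tolist(),s['eef_rot'].tolist()])+'\n')
E
python3 log.py
python3 -m creep '[[0,0,0,2,0,0,100],[0,0,0,1,0,0,100],[0,0,0,0,0,-3,100],[0,0,0,0,0,-4,100],[0,0,0,0,0,-4,100]]'; python3 log.py
python3 -m creep '[[0,0,0,0,0,-4,100],[0,0,0,0,0,-4,100],[0,0,0,0,0,-4,100],[0,0,0,0,0,0,100],[0,0,0,0,0,0,100]]'; python3 log.py
python3 t.py c
python3 - <<'E'
from h import *
ey=[.1045,.9945,0]
R=Raxes(ey,[0,0,-1])
plan([.49,-.06,.30],R,13)
E
```

```text
time_s: 3.97
eef_pos: [0.5307, 0.3208, 0.2062]
eef_rot: [-2.333, -2.104, 0.004]
force: [0.9, 1.4, 0.5]
opening: 0.0912
time_s: 4.38
eef_pos: [0.5324, 0.3215, 0.3284]
eef_rot: [2.332, 2.103, 0.006]
force: [-1.5, -0.0, -1.1]
opening: 0.0909
mid [0.5182 0.1879] riser frame 0.007822830174486477 -0.09133018388635063 sides [0.169, 0.15, 0.168, 0.148] ang [-95.5, 174.0, 83.8, -5.9]
[0.5316 0.321  0.3262]
total turn [1.209 1.209 1.211] shift cm [ -4.16 -38.1   -2.62]
[0.093, 0.093, 0.093, -2.95, -0.02, 0.2]
[0.093, 0.093, 0.093, -2.94, 0.26, -0.09]
[0.093, 0.093, 0.093, -2.88, 0.51, -0.39]
[0.093, 0.093, 0.093, -2.77, 0.73, -0.72]
[0.093, 0.093, 0.093, -2.62, 0.9, -1.04]
[0.093, 0.093, 0.093, -2.41, 1.02, -1.37]
[0.093, 0.093, 0.093, -2.17, 1.09, -1.68]
[0.093, 0.093, 0.093, -1.9, 1.11, -1.97]
[0.093, 0.093, 0.093, -1.6, 1.08, -2.24]
[0.093, 0.093, 0.093, -1.29, 0.99, -2.47]
[0.093, 0.093, 0.093, -0.96, 0.86, -2.66]
[0.093, 0.093, 0.093, -0.63, 0.68, -2.8]
[0.093, 0.093, 0.093, -0.32, 0.46, -2.9]
```

Run:
```python
from h import *
ey=[.1045,.9945,0]
R=Raxes(ey,[0,0,-1])
plan([.49,-.06,.32],R,20)
```

```text
total turn [1.209 1.209 1.211] shift cm [ -4.16 -38.1   -0.62]
[0.06, 0.06, 0.061, -1.92, -0.01, 0.03]
[0.06, 0.06, 0.061, -1.91, 0.1, -0.09]
[0.06, 0.06, 0.061, -1.89, 0.21, -0.21]
[0.06, 0.06, 0.061, -1.86, 0.31, -0.34]
[0.06, 0.06, 0.061, -1.81, 0.39, -0.47]
[0.06, 0.06, 0.061, -1.76, 0.47, -0.61]
[0.06, 0.06, 0.061, -1.68, 0.53, -0.74]
[0.06, 0.06, 0.061, -1.6, 0.58, -0.88]
[0.06, 0.06, 0.061, -1.51, 0.62, -1.01]
[0.06, 0.06, 0.061, -1.4, 0.64, -1.13]
[0.06, 0.06, 0.061, -1.29, 0.65, -1.25]
[0.06, 0.06, 0.061, -1.17, 0.65, -1.37]
[0.06, 0.06, 0.061, -1.05, 0.63, -1.47]
[0.06, 0.06, 0.061, -0.92, 0.6, -1.57]
[0.06, 0.06, 0.061, -0.79, 0.55, -1.66]
[0.06, 0.06, 0.061, -0.65, 0.49, -1.73]
[0.06, 0.06, 0.061, -0.52, 0.42, -1.8]
[0.06, 0.06, 0.061, -0.39, 0.34, -1.85]
[0.06, 0.06, 0.061, -0.26, 0.25, -1.88]
[0.06, 0.06, 0.061, -0.13, 0.14, -1.91]
```

```bash
python3 -m creep '[[0.06,0.06,0.06,-1.9,0,0,100],[0.06,0.06,0.06,-1.9,0.1,-0.1,100],[0.06,0.06,0.06,-1.9,0.2,-0.2,100],[0.06,0.06,0.06,-1.9,0.3,-0.3,100],[0.06,0.06,0.06,-1.8,0.4,-0.5,100]]';python3 log.py
python3 -m creep '[[0.06,0.06,0.06,-1.8,0.5,-0.6,100],[0.06,0.06,0.06,-1.7,0.5,-0.7,100],[0.06,0.06,0.06,-1.6,0.6,-0.9,100],[0.06,0.06,0.06,-1.5,0.6,-1,100],[0.06,0.06,0.06,-1.4,0.6,-1.1,100]]';python3 log.py
python3 - <<'E'
from h import *
import json
from scipy.optimize import least_squares
D=[json.loads(l) for l in open('log.jsonl')]
rz=lambda a:Ro.from_euler('z',a).as_matrix(); ry=lambda a:Ro.from_euler('y',a).as_matrix()
def fk(p,q):
    d1,a1,a2,a3,d4,L,ys=p
    R1=rz(q[0]);R2=R1@ry(q[1]);R3=R2@ry(q[2]);R6=R3@rz(q[3])@ry(q[4])@rz(q[5])@rz(np.pi/2)
    x=np.array([0,0,d1])+R1@[a1,ys,0]+R2@[0,0,a2]+R3@[a3,0,d4]+R6@[0,0,L]
    return x,R6
f=lambda p:np.concatenate([fk(p,d[0])[0]-d[1] for d in D]+[(p-p0)*1e-3])
p0=np.array([.3,.0,.5,0,.5,.25,.023])
r=least_squares(f,p0);print(r.x.round(3),np.abs(f(r.x)).max())
for d in D: print((Ro.from_matrix(fk(r.x,d[0])[1].T)*Ro.from_rotvec(d[2])).magnitude().round(4),np.round(d[0],2))
E
```

```text
time_s: 4.85
eef_pos: [0.5204, 0.2247, 0.323]
eef_rot: [-2.271, -1.487, -0.028]
force: [0.8, -0.2, -0.1]
opening: 0.0913
time_s: 5.27
eef_pos: [0.5099, 0.1294, 0.3217]
eef_rot: [-2.109, -0.922, -0.052]
force: [0.5, 0.4, 0.6]
opening: 0.0911
[0.318 0.    0.551 0.041 0.604 0.269 0.023] 0.00010389360631965727Traceback (most recent call last):
  File "<stdin>", line 14, in <module>
AttributeError: 'float' object has no attribute 'round'
```

```bash
cat > ik.py <<'E'
from h import *
from scipy.optimize import least_squares
P=(.318,0,.551,.041,.604,.269,.023)
import json
rz=lambda a:Ro.from_euler('z',a).as_matrix(); ry=lambda a:Ro.from_euler('y',a).as_matrix()
def fk(q,p=P,pts=False):
    d1,a1,a2,a3,d4,L,ys=p
    R1=rz(q[0]);R2=R1@ry(q[1]);R3=R2@ry(q[2]);R6=R3@rz(q[3])@ry(q[4])@rz(q[5])@rz(np.pi/2)
    sh=np.array([0,0,d1])+R1@[a1,ys,0]; el=sh+R2@[0,0,a2]; wc=el+R3@[a3,0,d4]; x=wc+R6@[0,0,L]
    return (x,R6,el,wc) if pts else (x,R6)
lo=np.array([-2.77,-.74,0,-1.06,.31,-3.08]);hi=np.array([2.77,2.19,2.66,4.2,2.87,3.08])
def ik(pos,R,q0):
    def f(q):
        x,Rq=fk(q); return np.r_[(x-pos)*5,(Ro.from_matrix(Rq.T@R)).as_rotvec()]
    r=least_squares(f,np.clip(q0,lo+.01,hi-.01),bounds=(lo,hi)); return r.x,np.abs(r.fun).max()
rc=np.array([.520,.2795]); ex=np.array([.9945,-.1045]); ey=np.array([.1045,.9945])
def rw(x,y,z): return np.r_[rc+x*ex+y*ey,z]
E
python3 - <<'E'
from ik import *
np.set_printoptions(precision=3,suppress=True)
q=env.read_state()['q'];print(q)
E3=np.r_[ey,0]
for name,pos,up in (('start',[.49,-.06,.32],-1),('pre',rw(.0075,-.20,.098),-1),('grasp',rw(.0075,-.144,.098),-1),('lift',rw(.0075,-.20,.30),-1),('rolled',rw(.0075,-.20,.30),1),('place',rw(.0075,-.144,.098),1)):
    q,e=ik(np.array(pos),Raxes(E3,[0,0,up]),q)
    x,R,el,wc=fk(q,pts=True); print(name,np.array(pos),q,'err',round(float(e),5),'elbow',el,'wc',wc)
    if name=='lift': q=q.copy(); q[5]-=np.pi
E
```

```text
[-0.139  0.175  1.963  0.713  1.514  0.372]
start [ 0.49 -0.06  0.32] [-0.657  0.422  2.055  1.119  1.901  0.588] err 0.0 elbow [ 0.193 -0.12   0.821] wc [ 0.462 -0.328  0.32 ]
pre [0.507 0.08  0.098] [-0.419  0.821  2.07   1.266  1.647  0.239] err 0.0 elbow [ 0.378 -0.143  0.693] wc [ 0.478 -0.188  0.098]
grasp [0.512 0.136 0.098] [-0.312  0.817  2.091  1.369  1.618  0.228] err 0.0 elbow [ 0.389 -0.101  0.695] wc [ 0.484 -0.132  0.098]
lift [0.507 0.08  0.3  ] [-0.419  0.398  2.158  1.307  1.742  0.563] err 0.0 elbow [ 0.204 -0.066  0.826] wc [ 0.478 -0.188  0.3  ]
rolled [0.507 0.08  0.3  ] [-0.419  0.398  2.158  1.307  1.742 -2.578] err 0.0 elbow [ 0.204 -0.066  0.826] wc [ 0.478 -0.188  0.3  ]
place [0.512 0.136 0.098] [-0.312  0.817  2.091  1.369  1.618 -2.913] err 0.0 elbow [ 0.389 -0.101  0.695] wc [ 0.484 -0.132  0.098]
```

The kinematic fit is good to 0.1 mm. When the tool is lowered, the wrist centre comes near the lid's corner, so I'll take up the horizontal pose high above it and check the clearance.

```bash
python3 -m creep '[[0.06,0.06,0.06,-1.3,0.6,-1.2,100],[0.06,0.06,0.06,-1,0.6,-1,100],[0.06,0.06,0.06,-0.9,0.5,-0.9,100],[0.06,0.06,0.06,-0.5,0.4,-0.7,100],[0.06,0.06,0.06,-0.3,0.2,-0.6,100]]'
python3 -m creep '[[0.06,0.06,0.06,0,0,0,100],[0.06,0.06,0.06,0,0,0,100],[0.06,0.06,0.06,0,0,0,100],[0.06,0.06,0.06,0,0,0,100],[0.06,0.06,0.06,0,0,0,100]]'
python3 - <<'E'
from ik import *
R=Raxes(np.r_[ey,0],[0,0,-1])
plan(rw(.0075,-.22,.25),R,3)
for c in('top','scene','wrist'): cv2.imwrite(f'pics/{c}2.png',env.read_camera(c))
E
```

```text
time_s: 5.68
eef_pos: [0.5009, 0.0663, 0.3162]
eef_rot: [-1.872, -0.402, -0.068]
force: [0.2, 0.6, 0.8]
opening: 0.0911
time_s: 6.1
eef_pos: [0.501, 0.0672, 0.3164]
eef_rot: [-1.575, 0.075, -0.079]
force: [0.1, 1.0, -0.5]
opening: 0.0913
total turn [0.006 0.007 0.003] shift cm [ 0.35 -0.72 -6.64]
[0.002, 0.002, 0.001, 0.13, 2.21, -0.22]
[0.002, 0.002, 0.001, 0.14, 2.21, -0.22]
[0.002, 0.002, 0.001, 0.14, 2.21, -0.22]
```

View pics/scene2.png

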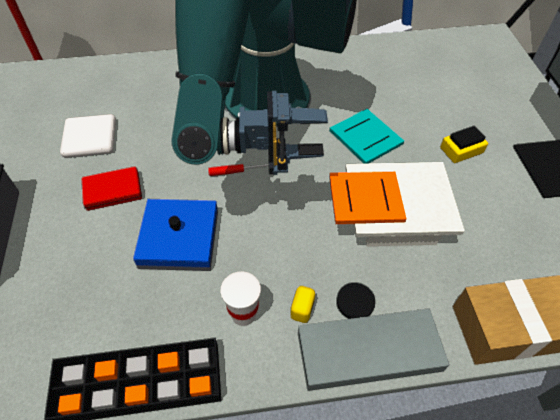

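View pics/top2.png

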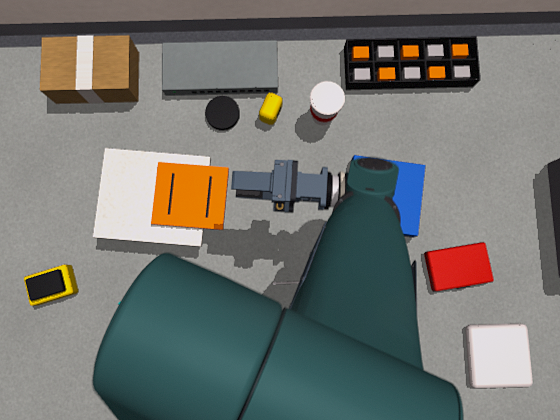

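The wrist cap is about 0.05 m in radius, so a level tool would just touch the lid. I'll pitch the tool 4° nose-down, which gives about 8 mm of clearance.

Run:
```python
from ik import *
R=Raxes(np.r_[ey*np.cos(.07),-np.sin(.07)],[0,0,-1])
plan(rw(.0078,-.192,.18),R,4)
plan(rw(.0078,-.190,.0967),R,3,start=(rw(.0078,-.192,.18),R))
plan(rw(.0078,-.1445,.0967),R,3,start=(rw(.0078,-.190,.0967),R))
```

```text
total turn [-0.061  0.011  0.006] shift cm [  0.73   2.04 -13.6 ]
[-0.015, 0.003, 0.002, 0.11, 3.4, 0.56]
[-0.015, 0.003, 0.002, 0.12, 3.39, 0.61]
[-0.015, 0.003, 0.002, 0.12, 3.38, 0.66]
[-0.015, 0.003, 0.002, 0.13, 3.37, 0.71]
total turn [0. 0. 0.] shift cm [ 0.02  0.2  -8.33]
[0.0, 0.0, 0.0, 0.0, 2.77, 0.26]
[0.0, 0.0, 0.0, 0.0, 2.77, 0.26]
[0.0, 0.0, 0.0, 0.0, 2.77, 0.26]
total turn [0. 0. 0.] shift cm [0.48 4.52 0.  ]
[0.0, 0.0, 0.0, -0.0, -0.11, 1.51]
[0.0, 0.0, 0.0, -0.0, -0.11, 1.51]
[0.0, 0.0, 0.0, -0.0, -0.11, 1.51]
```

```bash
python3 -m creep '[[-0.015,0.003,0.002,0.1,3.4,0.6,100],[-0.015,0.003,0.002,0.1,3.4,0.6,100],[-0.015,0.003,0.001,0.1,3.4,0.6,100],[-0.016,0.002,0.001,0.1,3.4,0.7,100],[0,0,0,0,0,0,100]]'
python3 - <<'E'
from ik import *
R=Raxes(np.r_[ey*np.cos(.07),-np.sin(.07)],[0,0,-1])
plan(rw(.0078,-.190,.0967),R,3)
for c in('top','scene'): cv2.imwrite(f'pics/{c}3.png',env.read_camera(c))
E
```

```text
time_s: 6.67
eef_pos: [0.5072, 0.0883, 0.1768]
eef_rot: [-1.641, 0.084, -0.078]
force: [-1.3, 0.8, 0.2]
opening: 0.091
total turn [0.002 0.002 0.   ] shift cm [ 0.07  0.14 -8.01]
[0.001, 0.001, 0.0, 0.02, 2.66, 0.24]
[0.001, 0.001, 0.0, 0.02, 2.66, 0.24]
[0.001, 0.001, 0.0, 0.02, 2.66, 0.24]
```

View pics/scene3.png

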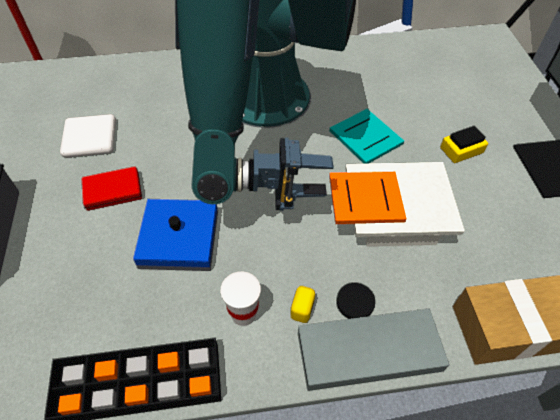

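The scene view shows the tool horizontal in front of the tray's overhanging edge at (333,195), with the wrist just beside the lid. I'll descend in stages and watch the force.

```bash
python3 -m creep '[[0,0,0,0,2.5,0.2,100],[0,0,0,0,2.5,0.2,100],[0,0,0,0,1.5,0.1,100],[0,0,0,0,0,0,100]]'
python3 - <<'E'
from ik import *
R=Raxes(np.r_[ey*np.cos(.07),-np.sin(.07)],[0,0,-1])
plan(rw(.0078,-.190,.0967),R,1)
for c in('top','scene'): cv2.imwrite(f'pics/{c}4.png',env.read_camera(c))
E
```

```text
time_s: 7.1
eef_pos: [0.509, 0.0872, 0.116]
eef_rot: [-1.64, 0.083, -0.084]
force: [-1.2, -0.3, -0.3]
opening: 0.0912
total turn [ 0.    -0.001  0.004] shift cm [-0.11  0.25 -1.93]
[0.0, -0.001, 0.004, -0.14, 1.91, 0.38]
```

View pics/scene4.png

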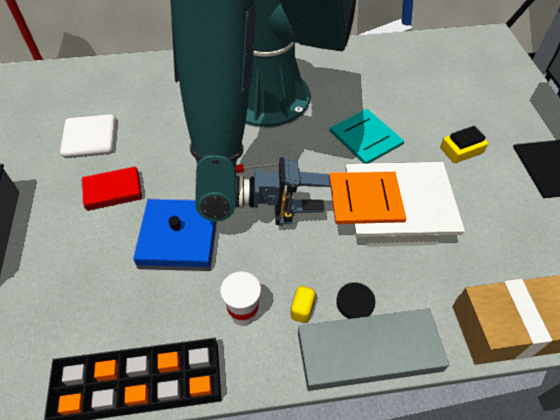

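The fingers already straddle the tray's height, so I'll advance first and only then come down, which keeps the wrist clear of the lid.

```bash
python3 -m creep '[[0,0,0,0,0,1.6,100],[0,0,0,0,0,1.6,100],[0,0,0,-0.1,0.7,1,100],[0,0,0,0,0.7,0.2,100],[0,0,0,0,0,0,100]]'
python3 - <<'E'
from ik import *
R=Raxes(np.r_[ey*np.cos(.07),-np.sin(.07)],[0,0,-1])
plan(rw(.0078,-.1445,.0967),R,1)
for c in('top','scene'): cv2.imwrite(f'pics/{c}5.png',env.read_camera(c))
E
python3 t.py 5b
```

```text
time_s: 7.62
eef_pos: [0.5121, 0.1306, 0.0987]
eef_rot: [-1.64, 0.083, -0.083]
force: [-0.3, -0.7, -0.0]
opening: 0.0909
total turn [ 0.    -0.     0.004] shift cm [ 0.06  0.44 -0.2 ]
[0.0, -0.0, 0.004, 0.01, 0.17, 0.46]
mid [0.5247 0.2586] riser frame 0.00688207780390284 -0.02031261008876868 sides [0.031, 0.151, 0.022, 0.148] ang [-95.8, 170.4, 76.2, -5.9]
[0.5124 0.1298 0.0991]
```

View pics/scene5.png

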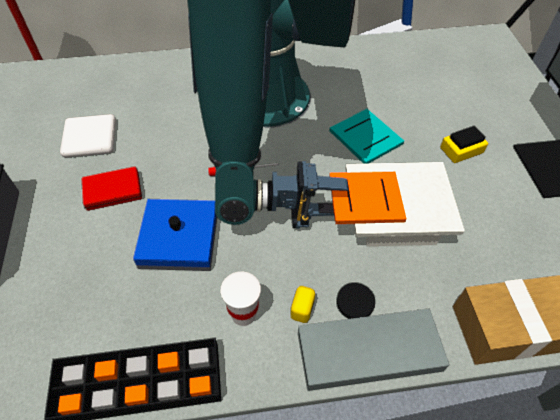

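```bash
python3 -m creep '[[0,0,0.004,0,0.2,0.5,100],[0,0,0,0,0,0,30],[0,0,0,0,0,0,0],[0,0,0,0,0,0,0],[0,0,0,0,0,0,0]]'
python3 -m creep '[[0,0,0,0,0,0,0],[0,0,0,0,0,0,0],[0,0,0,0,0,0,0],[0,0,0,0,0,0,0]]'
```

```text
time_s: 8.18
eef_pos: [0.5128, 0.135, 0.0966]
eef_rot: [-1.639, 0.087, -0.081]
force: [-0.4, -0.8, -0.6]
opening: 0.0676
time_s: 8.52
eef_pos: [0.5128, 0.1351, 0.0966]
eef_rot: [-1.639, 0.087, -0.081]
force: [-0.6, 1.2, -0.0]
opening: 0.0405
```

```bash
python3 -m creep '[[0,0,0,0,0,0,0],[0,0,0,0,0,0,0],[0,0,0,0,0,0,0],[0,0,0,0,0,0,0],[0,0,0,0,0,0,0]]'
python3 -m creep '[[0,0,0,0,0,0,0],[0,0,0,0,0,0,0],[0,0,0,0,0,0,0]]'
```

```text
time_s: 8.93
eef_pos: [0.5128, 0.1351, 0.097]
eef_rot: [-1.638, 0.087, -0.081]
force: [-0.6, 0.3, 3.0]
opening: 0.0174
time_s: 9.18
eef_pos: [0.5127, 0.1351, 0.0969]
eef_rot: [-1.638, 0.087, -0.081]
force: [-1.3, 0.4, 5.6]
opening: 0.0174
```

```bash
python3 -m creep '[[0,0,0,0,-1,0,0],[0,0,0,0,-2,0,0],[0,0,0,0,-3,0,0],[0,0,0,0,-3,0,0],[0,0,0,0,-3,0,0]]'
python3 -m creep '[[0,0,0,0,-3,0,0],[0,0,0,0,-3,0,0],[0,0,0,0,-2,0,0],[0,0,0,0,0,0,0]]'
python3 - <<'E'
from ik import *
for c in('top','scene'): cv2.imwrite(f'pics/{c}6.png',env.read_camera(c))
E
```

```text
time_s: 9.6
eef_pos: [0.5133, 0.1437, 0.217]
eef_rot: [-1.641, 0.089, -0.08]
force: [0.9, 0.3, -4.3]
opening: 0.0158
time_s: 9.93
eef_pos: [0.5149, 0.1491, 0.2994]
eef_rot: [-1.642, 0.084, -0.085]
force: [2.2, 0.1, -4.5]
opening: 0.0156
```

View pics/scene6.png

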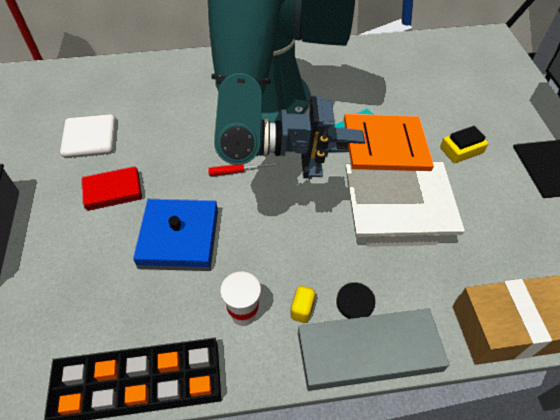

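The tray is held flat. Now the half turn about the tool axis, checking partway.

```bash
python3 - <<'E'
from ik import *
q=env.read_state()['q'];print(q.round(3))
q0=q.copy();q0[5]-=3.1
for z,y,pt in((.3,-.13,.07),(.0967,-.144,.07),(.0967,-.144,.035),(.0967,-.144,.0),(.0967,-.19,.07)):
    R=Raxes(np.r_[ey*np.cos(pt),-np.sin(pt)],[0,0,1]); print(z,y,pt,[np.round(v,3) for v in ik(rw(.0,y,z),R,q0)])
E
python3 -m creep '[[0,0,-0.12,0,0,0,0],[0,0,-0.12,0,0,0,0],[0,0,-0.12,0,0,0,0],[0,0,-0.12,0,0,0,0],[0,0,-0.12,0,0,0,0]]'
python3 -m creep '[[0,0,-0.12,0,0,0,0],[0,0,-0.12,0,0,0,0],[0,0,-0.12,0,0,0,0]]'
python3 - <<'E'
from ik import *
for c in('top','scene'): cv2.imwrite(f'pics/{c}7.png',env.read_camera(c))
E
```

```text
[-0.284  0.351  2.185  1.384  1.612  0.595]
0.3 -0.13 0.07 [array([-0.286,  0.335,  2.2  ,  1.382,  1.616, -2.545]), np.float64(0.0)]
0.0967 -0.144 0.07 [array([-0.314,  0.776,  2.118,  1.351,  1.554, -2.9  ]), np.float64(0.0)]
0.0967 -0.144 0.035 [array([-0.315,  0.797,  2.111,  1.358,  1.585, -2.913]), np.float64(0.0)]
0.0967 -0.144 0.0 [array([-0.315,  0.817,  2.104,  1.365,  1.617, -2.926]), np.float64(0.0)]
0.0967 -0.19 0.07 [array([-0.403,  0.78 ,  2.101,  1.265,  1.579, -2.893]), np.float64(0.0)]
time_s: 10.45
eef_pos: [0.5138, 0.1491, 0.294]
eef_rot: [-1.619, -0.41, -0.54]
force: [0.7, -0.3, -4.1]
opening: 0.0158
time_s: 10.7
eef_pos: [0.5138, 0.1491, 0.294]
eef_rot: [-1.552, -0.708, -0.809]
force: [0.3, 0.4, -3.0]
opening: 0.0159
```

View pics/scene7.png

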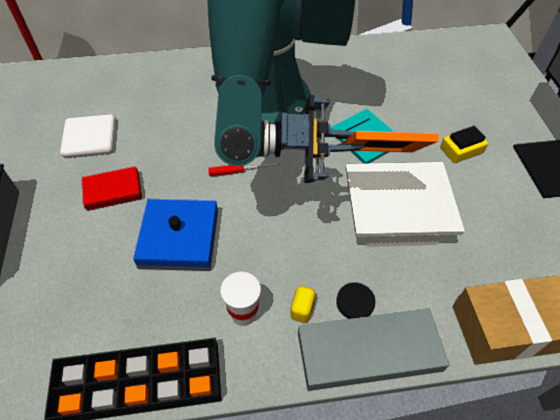

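Holding well, with no pivot seen. I'll finish the roll.

```bash
python3 -m creep '[[0,0,-0.12,0,0,0,0],[0,0,-0.12,0,0,0,0],[0,0,-0.12,0,0,0,0],[0,0,-0.12,0,0,0,0],[0,0,-0.12,0,0,0,0]]'
python3 -m creep '[[0,0,-0.12,0,0,0,0],[0,0,-0.12,0,0,0,0],[0,0,-0.12,0,0,0,0],[0,0,-0.12,0,0,0,0],[0,0,-0.12,0,0,0,0]]'
python3 -m creep '[[0,0,-0.12,0,0,0,0],[0,0,-0.12,0,0,0,0],[0,0,-0.12,0,0,0,0],[0,0,-0.12,0,0,0,0],[0,0,-0.12,0,0,0,0]]'
python3 -m creep '[[0,0,-0.12,0,0,0,0],[0,0,-0.12,0,0,0,0],[0,0,-0.12,0,0,0,0],[0,0,0,0,0,0,0],[0,0,0,0,0,0,0]]'
python3 - <<'E'
from ik import *
for c in('top','scene'): cv2.imwrite(f'pics/{c}8.png',env.read_camera(c))
print(env.read_state()['q'].round(3))
R=Raxes(np.r_[ey*np.cos(.07),-np.sin(.07)],[0,0,1])
plan(rw(.0,-.140,.200),R,5)
E
```

```text
time_s: 11.22
eef_pos: [0.514, 0.1491, 0.2948]
eef_rot: [-1.347, -1.196, -1.242]
force: [0.4, 0.3, -3.1]
opening: 0.016
time_s: 11.63
eef_pos: [0.514, 0.1491, 0.2948]
eef_rot: [-1.012, -1.67, -1.647]
force: [-0.6, -0.1, -3.9]
opening: 0.0161
time_s: 12.05
eef_pos: [0.514, 0.1491, 0.2948]
eef_rot: [-0.526, -2.106, -2.003]
force: [-0.1, -0.4, -3.3]
opening: 0.0157
time_s: 12.47
eef_pos: [0.5141, 0.1491, 0.2952]
eef_rot: [0.154, 2.256, 2.106]
force: [-0.1, 0.9, -3.9]
opening: 0.0161
[-0.284  0.353  2.185  1.384  1.613 -2.519]
total turn [-0.     0.002 -0.029] shift cm [-0.88 -0.88 -9.55]
[-0.0, 0.0, -0.006, 0.1, -1.92, -0.06]
[-0.0, 0.0, -0.006, 0.11, -1.92, -0.06]
[-0.0, 0.0, -0.006, 0.12, -1.92, -0.06]
[-0.0, 0.0, -0.006, 0.14, -1.92, -0.06]
[-0.0, 0.0, -0.006, 0.15, -1.92, -0.06]
```

View pics/scene8.png

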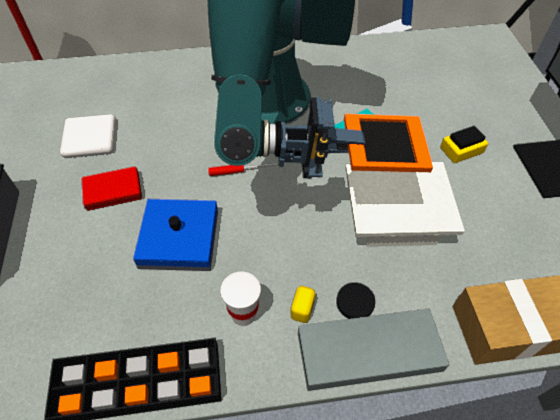

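View pics/top8.png

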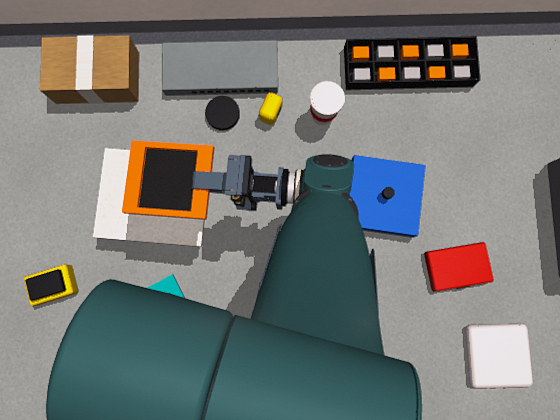

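Hollow side is now up. I'll level the tool while lowering.

```bash
python3 -m creep '[[0,0,-0.006,0.1,-2,0,0],[0,0,-0.006,0.1,-2,0,0],[0,0,-0.006,0.1,-2,0,0],[0,0,-0.006,0.1,-2,0,0],[0,0,-0.006,0.2,-2,0,0]]'
python3 - <<'E'
from ik import *
print(env.read_state()['q'].round(3))
R=Raxes(np.r_[ey,0],[0,0,1])
plan(rw(.0,-.140,.105),R,5)
E
```

```text
time_s: 12.98
eef_pos: [0.5067, 0.1427, 0.1953]
eef_rot: [0.115, 2.242, 2.089]
force: [-0.3, 0.4, -3.5]
opening: 0.0157
[-0.301  0.559  2.175  1.365  1.582 -2.746]
total turn [-0.07   0.002  0.004] shift cm [-0.13 -0.25 -9.03]
[-0.014, 0.0, 0.001, 0.03, -1.81, 0.08]
[-0.014, 0.0, 0.001, 0.03, -1.81, 0.05]
[-0.014, 0.0, 0.001, 0.03, -1.81, 0.02]
[-0.014, 0.0, 0.001, 0.02, -1.81, -0.0]
[-0.014, 0.0, 0.001, 0.02, -1.81, -0.03]
```

```bash
python3 -m creep '[[-0.014,0,0.001,0,-1.8,0.1,0],[-0.014,0,0.001,0,-1.8,0,0],[-0.014,0,0.001,0,-1.8,0,0],[-0.014,0,0.001,0,-1.6,0,0],[-0.014,0,0,0,-1.2,0,0]]'
python3 -m creep '[[0,0,0,0,0,0,0],[0,0,0,0,0,0,0]]'
python3 - <<'E'
from ik import *
R=Raxes(np.r_[ey,0],[0,0,1])
plan(rw(.0,-.140,.098),R,3)
for c in('top','scene'): cv2.imwrite(f'pics/{c}9.png',env.read_camera(c))
E
```

```text
time_s: 13.4
eef_pos: [0.5068, 0.1401, 0.1129]
eef_rot: [0.117, 2.167, 2.168]
force: [0.1, 0.3, -4.1]
opening: 0.016
time_s: 13.57
eef_pos: [0.5068, 0.1401, 0.114]
eef_rot: [0.115, 2.167, 2.167]
force: [0.2, 0.4, -4.7]
opening: 0.0153
total turn [-0.     0.001  0.   ] shift cm [-0.14  0.02 -1.6 ]
[-0.0, 0.0, 0.0, 0.05, -0.53, 0.0]
[-0.0, 0.0, 0.0, 0.05, -0.53, 0.0]
[-0.0, 0.0, 0.0, 0.05, -0.53, -0.0]
```

View pics/scene9.png

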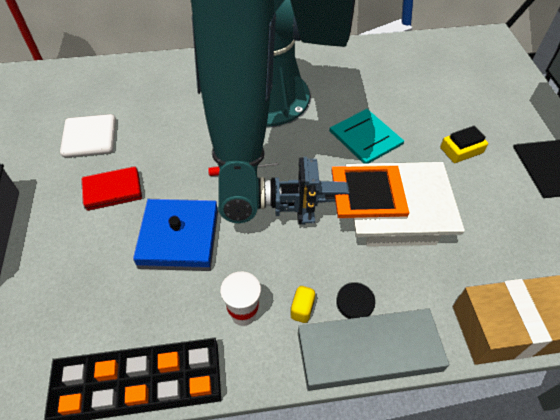

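```bash
python3 -m creep '[[0,0,0,0,-0.5,0,0],[0,0,0,0,-0.4,0,0],[0,0,0,0,-0.3,0,0],[0,0,0,0,-0.2,0,0],[0,0,0,0,0,0,0]]'
```

```text
time_s: 14.08
eef_pos: [0.5068, 0.1401, 0.1001]
eef_rot: [0.111, 2.166, 2.165]
force: [-0.3, 0.4, -2.6]
opening: 0.0157
```

```bash
python3 -m creep '[[0,0,0,0,-0.2,0,0],[0,0,0,0,0,0,0]]'
python3 -m creep '[[0,0,0,0,0,0,30],[0,0,0,0,0,0,60],[0,0,0,0,0,0,100],[0,0,0,0,0,0,100],[0,0,0,0,0,0,100]]'
python3 -m creep '[[0,0,0,0,0,0,100],[0,0,0,0,0,0,100],[0,0,0,0,0,0,100],[0,0,0,0,0,0,100],[0,0,0,0,0,0,100]]'
python3 - <<'E'
from ik import *
for c in('top','scene'): cv2.imwrite(f'pics/{c}10.png',env.read_camera(c))
E
```

```text
time_s: 14.25
eef_pos: [0.5069, 0.1401, 0.0984]
eef_rot: [0.111, 2.165, 2.165]
force: [-0.4, -0.3, -3.2]
opening: 0.0159
time_s: 14.67
eef_pos: [0.5069, 0.1401, 0.0986]
eef_rot: [0.11, 2.165, 2.165]
force: [1.5, -0.2, -0.8]
opening: 0.0467
time_s: 15.08
eef_pos: [0.5069, 0.1401, 0.0984]
eef_rot: [0.11, 2.166, 2.165]
force: [0.7, -0.2, 0.5]
opening: 0.0795
```

View pics/scene10.png

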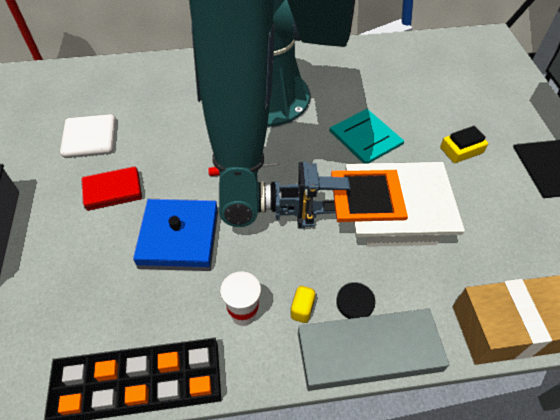

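Released. I'll back out, roll 90° so the open jaws are horizontal, then push the tray in with both fingertips.

```bash
python3 -m creep '[[0,0,0,0,1,0,100],[0,0,0,0,0.8,-0.5,100],[0,0,0,0,0,-1.5,100],[0,0,0,0,0.3,-2,100],[0,0,0,0,1,-1.5,100]]'
python3 -m creep '[[0,0,0,0,2,-0.6,100],[0,0,0,0,2.5,0,100],[0,0,0,0,2,0,100],[0,0,0.12,0,1,0,100],[0,0,0.12,0,0,0,100]]'
python3 - <<'E'
from ik import *
R=Raxes(np.r_[ey*np.cos(.05),-np.sin(.05)],np.r_[ex,0])
plan(rw(.0,-.205,.18),R,13)
print(env.read_state()['q'].round(3))
E
python3 t.py 11
```

```text
time_s: 15.6
eef_pos: [0.5006, 0.0844, 0.1298]
eef_rot: [0.11, 2.166, 2.165]
force: [-0.5, 0.6, 0.6]
opening: 0.0914
time_s: 16.02
eef_pos: [0.5004, 0.0789, 0.2073]
eef_rot: [-0.369, -2.127, -2.152]
force: [0.7, 0.4, -0.1]
opening: 0.0907
total turn [ 0.034 -0.041  1.333] shift cm [-0.18 -0.33 -2.73]
[0.003, -0.003, 0.103, -0.04, -0.21, -0.03]
[0.003, -0.003, 0.103, -0.06, -0.2, -0.03]
[0.003, -0.003, 0.103, -0.08, -0.19, -0.03]
[0.003, -0.003, 0.103, -0.1, -0.19, -0.02]
[0.003, -0.003, 0.103, -0.12, -0.17, -0.02]
[0.003, -0.003, 0.103, -0.14, -0.16, -0.02]
[0.003, -0.003, 0.103, -0.15, -0.15, -0.02]
[0.003, -0.003, 0.103, -0.17, -0.13, -0.02]
[0.003, -0.003, 0.103, -0.18, -0.11, -0.02]
[0.003, -0.003, 0.103, -0.19, -0.09, -0.02]
[0.003, -0.003, 0.103, -0.2, -0.07, -0.02]
[0.003, -0.003, 0.103, -0.2, -0.05, -0.02]
[0.003, -0.003, 0.103, -0.21, -0.03, -0.02]
[-0.426  0.584  2.146  1.276  1.696 -2.511]
mid [0.517  0.2406] riser frame 0.0011207547019057437 -0.0390343534279017 sides [0.109, 0.164, 0.04, 0.15] ang [-96.5, 148.7, 85.3, -6.7]
[0.5002 0.079  0.2063]
```

View pics/top_11.png

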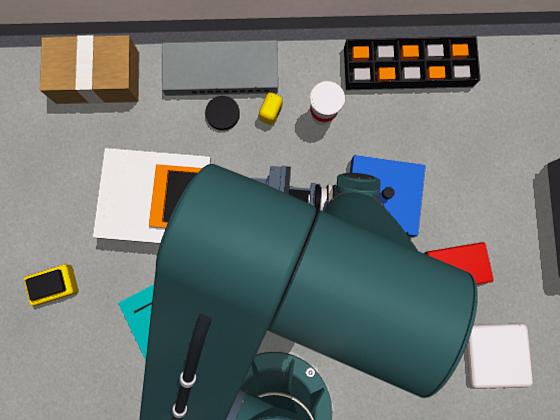

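```bash
python3 -m creep '[[0.003,-0.003,0.12,0,0,0,100],[0.003,-0.003,0.12,0,0,0,100],[0.003,-0.003,0.12,0,0,0,100],[0.003,-0.003,0.12,0,0,0,100],[0.003,-0.003,0.12,0,0,0,100]]'
python3 -m creep '[[0.003,-0.003,0.12,0,0,0,100],[0.003,-0.003,0.12,0,0,0,100],[0.003,-0.004,0.12,0,0,0,100],[0.003,-0.004,0.12,0,0,0,100],[0.003,-0.004,0.12,0,0,0,100]]'
python3 -m creep '[[0.004,-0.004,0.12,0,0,0,100],[0,0,0.013,0,0,0,100],[0,0,0,0,0,0,100]]'
python3 - <<'E'
from ik import *
R=Raxes(np.r_[ey*np.cos(.05),-np.sin(.05)],np.r_[ex,0])
plan(rw(.0,-.195,.111),R,4)
im=env.read_camera('scene');cv2.imwrite('pics/scene12.png',im)
m=mask(im,'orange'); m[:,:300]=0;m[250:]=0
q=quad(m,(370,195));W=np.array([px2w(p,'scene',.106)[:2] for p in q]);print(q.round(0).tolist(),[((w-rc)@ex).round(3).item() for w in W],[((w-rc)@ey).round(3).item() for w in W])
E
```

```text
time_s: 16.48
eef_pos: [0.4998, 0.0793, 0.2048]
eef_rot: [-0.89, -1.731, -1.781]
force: [-0.3, 0.7, 0.5]
opening: 0.0913
time_s: 16.9
eef_pos: [0.4998, 0.0793, 0.2048]
eef_rot: [-1.258, -1.293, -1.357]
force: [-0.2, 0.1, -0.1]
opening: 0.0912
time_s: 17.15
eef_pos: [0.5, 0.0794, 0.2047]
eef_rot: [-1.317, -1.197, -1.263]
force: [0.7, -0.5, -0.2]
opening: 0.0912
total turn [-0.003 -0.003  0.006] shift cm [-0.03  0.62 -9.37]
[-0.001, -0.001, 0.002, -2.33, -0.04, 0.26]
[-0.001, -0.001, 0.002, -2.33, -0.03, 0.26]
[-0.001, -0.001, 0.002, -2.33, -0.03, 0.27]
[-0.001, -0.001, 0.002, -2.33, -0.03, 0.27]
[[396.0, 170.0], [408.0, 220.0], [337.0, 221.0], [330.0, 170.0]] [-0.07, 0.087, 0.084, -0.075] [-0.004, -0.004, -0.174, -0.175]
```

View pics/scene12.png

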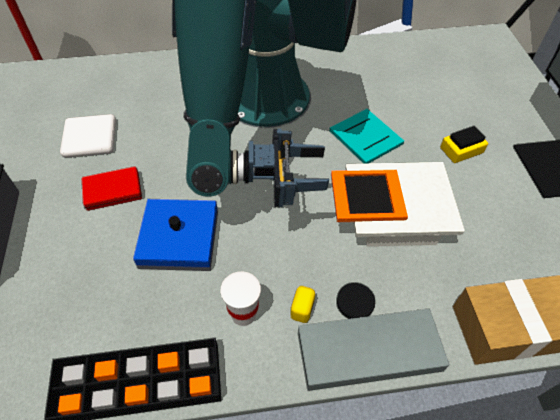

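```bash
python3 -m creep '[[0,0,0,-2.3,0,0.2,100],[0,0,0,-2.3,0,0.2,100],[0,0,0,-2.3,0,0.2,100],[0,0,0,-2.3,0,0.2,100],[0,0,0,0,0,0,100]]'
python3 - <<'E'
from ik import *
R=Raxes(np.r_[ey*np.cos(.05),-np.sin(.05)],np.r_[ex,0])
plan(rw(.002,-.09,.111),R,5)
E
```

```text
time_s: 17.62
eef_pos: [0.4995, 0.0836, 0.1094]
eef_rot: [-1.318, -1.194, -1.26]
force: [-1.2, 0.8, 0.4]
opening: 0.0918
total turn [-0.004 -0.004  0.002] shift cm [ 1.31 10.62  0.16]
[-0.001, -0.001, 0.0, 0.13, 0.05, 2.14]
[-0.001, -0.001, 0.0, 0.13, 0.05, 2.14]
[-0.001, -0.001, 0.0, 0.14, 0.04, 2.14]
[-0.001, -0.001, 0.0, 0.14, 0.04, 2.14]
[-0.001, -0.001, 0.0, 0.14, 0.04, 2.14]
```

```bash
python3 -m creep '[[0,0,0,0.2,0,1.5,100],[0,0,0,0.1,0,1.5,100],[0,0,0,0.1,0,1.5,100],[0,0,0,0.1,0,1.5,100],[0,0,0,0.1,0,1.5,100]]'
python3 -m creep '[[0,0,0,0.1,0,1.5,100],[0,0,0,0,0,1,100],[0,0,0,0,0,0.5,100],[0,0,0,0,0,0,100]]'
cat > tr.py <<'E'
from ik import *
import sys
im=env.read_camera('scene');cv2.imwrite(f'pics/{sys.argv[1]}.png',im)
m=mask(im,'orange'); m[:,:300]=0;m[250:]=0
q=quad(m,(390,195));W=np.array([px2w(p,'scene',.106)[:2] for p in q]);print(q.round(0).tolist(),[((w-rc)@ex).round(3).item() for w in W],[((w-rc)@ey).round(3).item() for w in W]); c=(W.mean(0)-rc);print('mid riser',c@ex,c@ey)
p=env.read_state()['eef_pos'];print('tcp riser',(p[:2]-rc)@ex,(p[:2]-rc)@ey,p[2])
E
python3 tr.py scene13
```

```text
time_s: 18.03
eef_pos: [0.5084, 0.1584, 0.1157]
eef_rot: [-1.318, -1.197, -1.263]
force: [-0.4, -1.9, -1.6]
opening: 0.0906
time_s: 18.37
eef_pos: [0.5111, 0.1884, 0.1148]
eef_rot: [-1.317, -1.196, -1.261]
force: [-0.2, -0.7, 0.9]
opening: 0.0913
[[442.0, 218.0], [371.0, 220.0], [361.0, 170.0], [427.0, 168.0]] [0.083, 0.084, -0.073, -0.075] [0.079, -0.092, -0.095, 0.077]
mid riser 0.004838562799324815 -0.007690023416586044
tcp riser 0.0006831502875203904 -0.09203032712132324 0.11451277395227451
```

View pics/scene13.png

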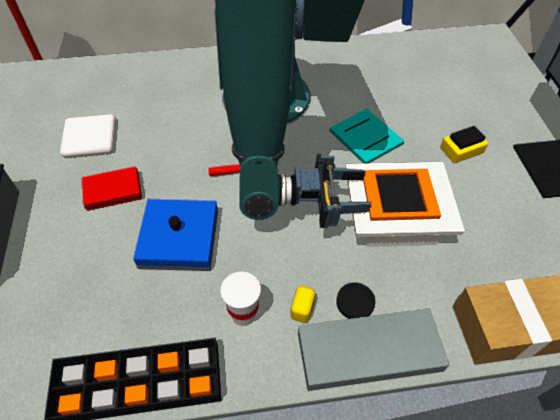

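The tray now lies hollow up near the riser's middle, at riser frame ≈ (0.004, −0.007). I'll back off and turn the tool down above the lid knob.

```bash
python3 -m creep '[[0,0,0,0.1,0,-1.5,100],[0,0,0,0.5,0,-2.5,100],[0,0,0,2,0,-2.5,100],[0,0,0,3,0,-2.5,100],[0,0,0,3,0,-2,100]]'
python3 - <<'E'
from ik import *
q=env.read_state()['q']
print(q.round(3), [np.round(v,3) for v in ik(np.array([.517,-.291,.16]),Rdown(-6),np.array([-.5,.4,1.7,0,1.0,-.4]))])
plan([.517,-.291,.20],Rdown(-6),16)
E
python3 tr.py scene14; for l in 1; do python3 - <<'E'
from h import *
for c in('scene','top'):
    if c=='top': env.read_camera('top')
    print(c,[(np.round(d['xyz'],4).tolist(),round(d['p'],2)) for d in env.place_of('lid_knob',c)],[(np.round(d['xyz'],4).tolist(),round(d['p'],2)) for d in env.place_of('tray_mid',c)])
E
done
```

```text
time_s: 18.83
eef_pos: [0.4998, 0.0805, 0.2058]
eef_rot: [-1.321, -1.192, -1.26]
force: [0.4, 0.3, 0.6]
opening: 0.091
[-0.422  0.561  2.15   1.259  1.659 -1.162] [array([-0.551,  0.285,  1.98 , -0.   ,  0.877, -0.447]), np.float64(0.0)]
total turn [-0.002 -1.523  0.002] shift cm [  1.72 -37.15  -0.58]
[-0.0, -0.095, 0.0, -0.15, 0.34, -2.29]
[-0.0, -0.095, 0.0, -0.36, 0.34, -2.27]
[-0.0, -0.095, 0.0, -0.58, 0.34, -2.23]
[-0.0, -0.095, 0.0, -0.79, 0.34, -2.16]
[-0.0, -0.095, 0.0, -0.99, 0.34, -2.08]
[-0.0, -0.095, 0.0, -1.18, 0.35, -1.97]
[-0.0, -0.095, 0.0, -1.36, 0.35, -1.85]
[-0.0, -0.095, 0.0, -1.53, 0.35, -1.71]
[-0.0, -0.095, 0.0, -1.69, 0.35, -1.56]
[-0.0, -0.095, 0.0, -1.83, 0.35, -1.39]
[-0.0, -0.095, 0.0, -1.95, 0.35, -1.21]
[-0.0, -0.095, 0.0, -2.06, 0.35, -1.02]
[-0.0, -0.095, 0.0, -2.15, 0.35, -0.82]
[-0.0, -0.095, 0.0, -2.21, 0.35, -0.61]
[-0.0, -0.095, 0.0, -2.26, 0.35, -0.4]
[-0.0, -0.095, 0.0, -2.29, 0.35, -0.18]
[[442.0, 218.0], [370.0, 220.0], [361.0, 170.0], [427.0, 168.0]] [0.083, 0.084, -0.073, -0.075] [0.079, -0.095, -0.095, 0.077]
mid riser 0.004820998859047221 -0.008286441820012692
tcp riser 0.0026996883471445045 -0.202357581570164 0.21073330594777503
scene [([0.517, -0.2896, 0.0733], 0.91)] [([0.5212, 0.2685, 0.102], 0.55)]
top [([0.5144, -0.2928, 0.0746], 0.81)] [([0.5243, 0.2737, 0.0986], 0.73)]
```

```bash
python3 -m creep '[[0,-0.095,0,0,0.3,-2.3,100],[0,-0.095,0,-0.2,0.3,-2.3,100],[0,-0.095,0,-0.4,0.3,-2.2,100],[0,-0.095,0,-0.6,0.3,-2.2,100],[0,-0.095,0,-0.8,0.3,-2.1,100]]'
python3 -m creep '[[0,-0.095,0,-1,0.3,-2,100],[0,-0.095,0,-1.2,0.3,-1.9,100],[0,-0.095,0,-1.4,0.4,-1.7,100],[0,-0.095,0,-1.6,0.4,-1.6,100],[0,-0.095,0,-1.8,0.4,-1.4,100]]'
python3 -m creep '[[0,-0.095,0,-2,0.4,-1.2,100],[0,-0.095,0,-2.1,0.4,-1,100],[0,-0.095,0,-2.2,0.4,-0.8,100],[0,-0.095,0,-2.2,0.4,-0.6,100],[0,-0.095,0,-2.3,0.4,-0.4,100]]'
python3 -m creep '[[0,-0.095,0,-2.3,0.4,0,100],[0,0,0,0,0,0,100],[0,0,0,0,0,0,100]]'
python3 - <<'E'
from ik import *
plan([.517,-.291,.15],Rdown(-6),3)
s=env.read_state();im=env.read_camera('wrist');cv2.imwrite('pics/w15.png',im);print(s['q'].round(3))
cv2.imwrite('pics/s15.png',env.read_camera('scene'))
for l in('lid_knob',): print([(np.round(d['xyz'],4).tolist(),round(d['p'],2)) for c in ('wrist','scene') for d in env.place_of(l,c)])
E
```

```text
time_s: 19.55
eef_pos: [0.5035, -0.0327, 0.2109]
eef_rot: [-1.678, -1.517, -0.966]
force: [0.2, -0.0, -0.2]
opening: 0.0913
time_s: 19.97
eef_pos: [0.5104, -0.1461, 0.2145]
eef_rot: [-2.002, -1.811, -0.587]
force: [0.0, -0.4, -0.5]
opening: 0.0913
time_s: 20.38
eef_pos: [0.5188, -0.2633, 0.2108]
eef_rot: [-2.28, -2.065, -0.109]
force: [0.2, -1.2, -0.4]
opening: 0.0915
time_s: 20.63
eef_pos: [0.5201, -0.2845, 0.2083]
eef_rot: [-2.325, -2.104, -0.008]
force: [0.3, 0.2, -0.8]
opening: 0.0915
total turn [-0.001 -0.007  0.005] shift cm [-0.31 -0.65 -5.83]
[-0.0, -0.002, 0.002, -0.24, -0.08, 1.94]
[-0.0, -0.002, 0.002, -0.24, -0.08, 1.94]
[-0.0, -0.002, 0.002, -0.23, -0.08, 1.94]
[-0.543  0.221  1.956  0.008  0.968 -0.448]
[([0.5164, -0.2887, 0.0785], 0.8), ([0.5203, -0.2893, 0.0754], 0.91)]
```

View pics/w15.png

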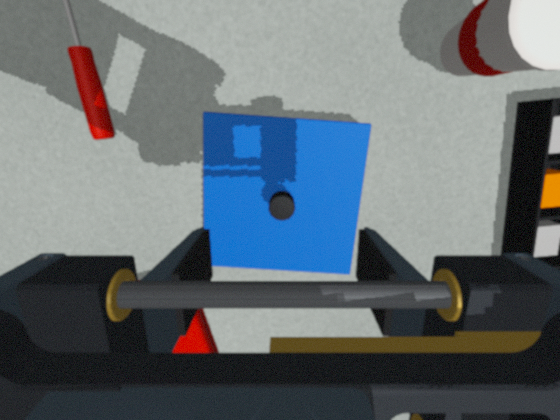

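View pics/s15.png

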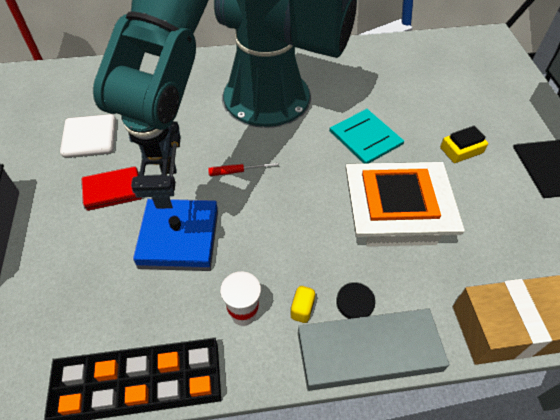

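```bash
python3 -m creep '[[0,-0.003,0.002,-0.3,-0.2,3,100],[0,-0.003,0.002,-0.3,-0.1,3,100],[0,-0.001,0.001,-0.1,0,3,100],[0,0,0,0,0,3,100],[0,0,0,0,0,0,100]]'
python3 - <<'E'
from ik import *
s=env.read_state();im=env.read_camera('wrist');cv2.imwrite('pics/w16.png',im)
print(s['eef_pos'],wpx2w((282,206),s,.085))
env.read_camera('scene')
print([(np.round(d['xyz'],4).tolist(),round(d['p'],2)) for c in ('wrist','scene') for d in env.place_of('lid_knob',c)])
plan([.517,-.291,.058],Rdown(-6),2)
E
```

```text
time_s: 21.25
eef_pos: [0.5137, -0.2908, 0.0845]
eef_rot: [-2.333, -2.097, 0.005]
force: [-0.2, 1.7, -0.7]
opening: 0.0911
[ 0.51371992 -0.29082716  0.08454586] [ 0.51670451 -0.26028491  0.085     ]
[([0.5183, -0.2862, 0.078], 0.63), ([0.5176, -0.2892, 0.0747], 0.61)]
total turn [ 0.003  0.004 -0.001] shift cm [-0.06  0.22 -3.34]
[0.002, 0.002, -0.001, 0.11, -0.05, 1.67]
[0.002, 0.002, -0.001, 0.11, -0.05, 1.67]
```

View pics/w16.png

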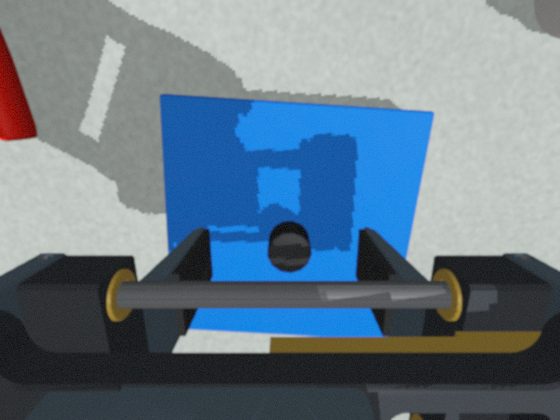

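```bash
python3 - <<'E'
from ik import *
s=env.read_state()
print(wpx2w((290,236),s,.088),wpx2w((290,245),s,.076))
E
python3 -m creep '[[0.002,0.002,0,0.1,0.2,1.4,100],[0.002,0.002,0,0.1,0.1,1.2,100],[0,0,0,0,0,0,100]]'
```

```text
[ 0.52337659 -0.28384631  0.088     ] [ 0.52251213 -0.29525579  0.076     ]
time_s: 21.7
eef_pos: [0.5198, -0.2909, 0.0631]
eef_rot: [-2.334, -2.099, 0.002]
force: [-0.3, 1.1, -0.8]
opening: 0.0915
```

```bash
python3 -m creep '[[0,0,0,0,0,0.5,60],[0,0,0,0,0,0,30],[0,0,0,0,0,0,0],[0,0,0,0,0,0,0],[0,0,0,0,0,0,0]]'
python3 -m creep '[[0,0,0,0,0,0,0],[0,0,0,0,0,0,0],[0,0,0,0,0,0,0],[0,0,0,0,0,0,0],[0,0,0,0,0,0,0]]'
python3 -m creep '[[0,0,0,0,0,0,0],[0,0,0,0,0,0,0],[0,0,0,0,0,0,0],[0,0,0,0,0,0,0]]'
```

```text
time_s: 22.12
eef_pos: [0.5201, -0.2913, 0.059]
eef_rot: [-2.335, -2.099, 0.002]
force: [0.1, 0.4, 0.1]
opening: 0.0611
time_s: 22.53
eef_pos: [0.5197, -0.2911, 0.0586]
eef_rot: [-2.334, -2.099, 0.002]
force: [1.9, -0.0, 2.2]
opening: 0.0274
time_s: 22.87
eef_pos: [0.5197, -0.2911, 0.0586]
eef_rot: [-2.334, -2.099, 0.002]
force: [-2.9, 0.6, 2.9]
opening: 0.0275
```

```bash
python3 -m creep '[[0,0,0,0,0,-1,0],[0,0,0,0,0,-2,0],[0,0,0,0,0,-3,0],[0,0,0,0,0,-3,0],[0,0,0,0,0,-2,0]]'
python3 - <<'E'
from ik import *
plan([.505,-.03,.17],Rdown(-6),8)
cv2.imwrite('pics/s17.png',env.read_camera('scene'))
E
```

```text
time_s: 23.28
eef_pos: [0.521, -0.2917, 0.1718]
eef_rot: [2.336, 2.101, -0.001]
force: [0.1, -0.6, -1.6]
opening: 0.0273
total turn [-0.     0.    -0.001] shift cm [-1.6  26.17 -0.18]
[-0.0, 0.0, -0.0, 3.23, -0.54, 0.02]
[-0.0, 0.0, -0.0, 3.23, -0.54, 0.02]
[-0.0, 0.0, -0.0, 3.23, -0.54, 0.02]
[-0.0, 0.0, -0.0, 3.23, -0.54, 0.02]
[-0.0, 0.0, -0.0, 3.23, -0.54, 0.02]
[-0.0, 0.0, -0.0, 3.23, -0.54, 0.02]
[-0.0, 0.0, -0.0, 3.23, -0.54, 0.02]
[-0.0, 0.0, -0.0, 3.23, -0.54, 0.02]
```

View pics/s17.png

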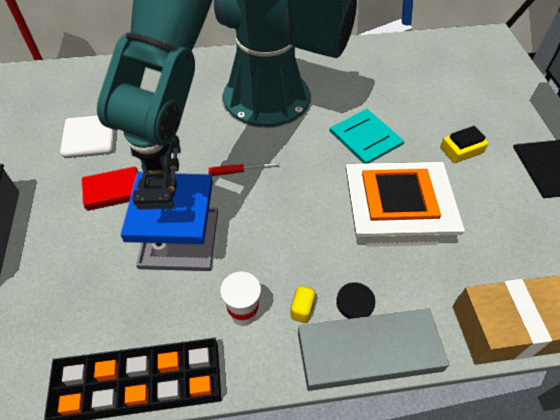

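```bash
python3 -m creep '[[0,0,0,2.5,-0.5,0,0],[0,0,0,3.4,-0.5,0,0],[0,0,0,3.4,-0.6,0,0],[0,0,0,3.4,-0.6,0,0],[0,0,0,3.4,-0.6,0,0]]'
python3 -m creep '[[0,0,0,3.4,-0.6,0,0],[0,0,0,3.4,-0.5,0,0],[0,0,0,2.4,-0.4,0,0],[0,0,0,0.5,0,2,0],[0,0,0,0,0,3,0]]'
python3 -m creep '[[0,0,0,0,0,3,0],[0,0,0,0,0,2,0],[0,0,0,0,0,1,0],[0,0,0,0,0,0,0],[0,0,0,0,0,0,0]]'
python3 - <<'E'
from ik import *
plan([.505,-.03,.0446],Rdown(-6),1)
cv2.imwrite('pics/s18.png',env.read_camera('scene'))
E
```

```text
time_s: 23.75
eef_pos: [0.509, -0.1268, 0.169]
eef_rot: [-2.335, -2.099, 0.001]
force: [0.7, 0.1, -1.9]
opening: 0.0274
time_s: 24.17
eef_pos: [0.5067, -0.0285, 0.1209]
eef_rot: [2.332, 2.102, 0.004]
force: [1.8, -0.6, -2.5]
opening: 0.0272
time_s: 24.58
eef_pos: [0.5047, -0.0301, 0.0593]
eef_rot: [-2.334, -2.099, 0.002]
force: [0.4, 0.0, -1.3]
opening: 0.0276
total turn [-0.003 -0.001 -0.001] shift cm [ 0.03  0.01 -1.47]
[-0.003, -0.001, -0.001, 0.01, 0.03, 1.47]
```

View pics/s18.png

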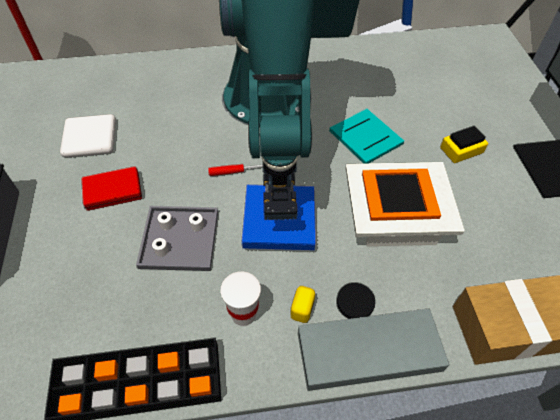

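The lid is clear of the tub, and three spacers show in it at (165,220), (196,222) and (160,247). Lowering the lid now.

```bash
python3 -m creep '[[0,0,0,0,0,0.7,0],[0,0,0,0,0,0.4,0],[0,0,0,0,0,0.3,0],[0,0,0,0,0,0,0]]'
python3 -m creep '[[0,0,0,0,0,0.1,0],[0,0,0,0,0,0,20],[0,0,0,0,0,0,50],[0,0,0,0,0,0,100],[0,0,0,0,0,0,100]]'
python3 -m creep '[[0,0,0,0,0,0,100],[0,0,0,0,0,0,100],[0,0,0,0,0,0,100],[0,0,0,0,0,0,100],[0,0,0,0,0,0,100]]'
```

```text
time_s: 24.97
eef_pos: [0.5045, -0.0301, 0.0447]
eef_rot: [-2.334, -2.099, 0.002]
force: [-0.4, 0.1, -1.3]
opening: 0.0273
time_s: 25.38
eef_pos: [0.5046, -0.0301, 0.044]
eef_rot: [-2.334, -2.099, 0.002]
force: [0.1, -0.7, -0.1]
opening: 0.0442
time_s: 25.8
eef_pos: [0.5044, -0.03, 0.0438]
eef_rot: [-2.334, -2.099, 0.002]
force: [-0.4, -0.3, -0.5]
opening: 0.078
```

```bash
python3 -m creep '[[0,0,0,0,0,-2,100],[0,0,0,0,0,-4,100],[0,0,0,0,0,-4,100],[0,0,0,0,0,-4,100],[0,0,0,0,0,-2,100]]'
cat > look.py <<'E'
from ik import *
import sys
for c in sys.argv[2].split(','):
    im=env.read_camera(c);cv2.imwrite(f'pics/{c}_{sys.argv[1]}.png',im)
    for l in sys.argv[3].split(','):
        print(c,l,[(np.round(d['xyz'],4).tolist(),round(d['p'],2)) for d in env.place_of(l,c)])
E
python3 look.py 19 top,scene spacer1_mid,lid_knob,tub
```

```text
time_s: 26.22
eef_pos: [0.5062, -0.0303, 0.2084]
eef_rot: [2.335, 2.1, 0.003]
force: [0.7, -0.7, 0.3]
opening: 0.0909
top spacer1_mid [([0.5477, -0.3393, 0.0256], 0.58)]
top lid_knob []
top tub [([0.5139, -0.2907, 0.0029], 0.96)]
scene spacer1_mid [([0.5506, -0.3346, 0.0238], 0.81)]
scene lid_knob [([0.5064, -0.0275, 0.0592], 0.83)]
scene tub [([0.515, -0.284, 0.0035], 0.63), ([0.7404, -0.1437, 0.0649], 0.31)]
```

View pics/top_19.png

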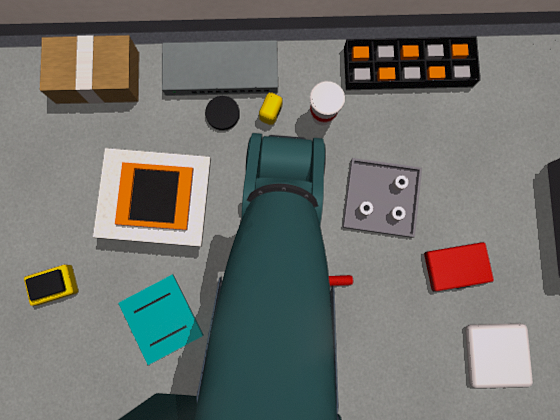

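View pics/scene_19.png

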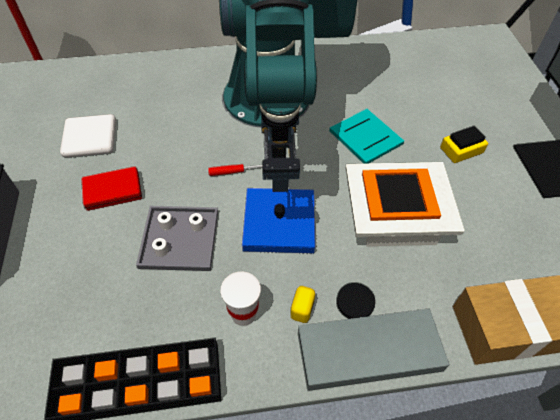

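Run:
```python
from ik import *
np.set_printoptions(precision=4,suppress=True)
for c in('top','scene'):
    im=cv2.imread(f'pics/{c}_19.png'); hsv=cv2.cvtColor(im,cv2.COLOR_BGR2HSV)
    x0,y0,x1,y1=(330,145,435,245) if c=='top' else (130,200,225,275)
    sub=im[y0:y1,x0:x1]
    big=cv2.resize(sub,None,fx=5,fy=5,interpolation=cv2.INTER_CUBIC); cv2.imwrite(f'pics/crop_{c}19.png',big)
    m=(cv2.cvtColor(sub,cv2.COLOR_BGR2GRAY)>190).astype(np.uint8)
    m=cv2.morphologyEx(m,cv2.MORPH_CLOSE,np.ones((3,3),np.uint8))
    n,l,st,ce=cv2.connectedComponentsWithStats(m)
    for k in range(1,n):
        if st[k,4]>25: print(c,st[k],(ce[k]+[x0,y0]).round(1),px2w(ce[k]+[x0,y0],c,.042))
q=[(354,159),(420,167),(413,237),(343,228)]
W=np.array([px2w(p,'top',.02)[:2] for p in q]);print(W,W.mean(0),[float(np.hypot(*(W[i]-W[i-1])).round(3)) for i in range(4)])
```

```text
top [66 31 12 12 85] [401.4 181.5] [ 0.5508 -0.3331  0.042 ]
top [30 57 13 13 93] [366.1 207.5] [ 0.4871 -0.2415  0.042 ]
top [63 62 12 13 89] [398.6 212.7] [ 0.4723 -0.3216  0.042 ]
scene [28 12 13 11 91] [163.8 217. ] [ 0.4723 -0.3217  0.042 ]
scene [59 13 13 11 91] [195.1 218.2] [ 0.4865 -0.2427  0.042 ]
scene [ 22  38  14  12 100] [158.5 243.6] [ 0.551  -0.3343  0.042 ]
[[ 0.6167 -0.2207]
 [ 0.5917 -0.3887]
 [ 0.4127 -0.3595]
 [ 0.4395 -0.1848]] [ 0.5152 -0.2884] [0.181, 0.17, 0.181, 0.177]
```

View pics/crop_top19.png

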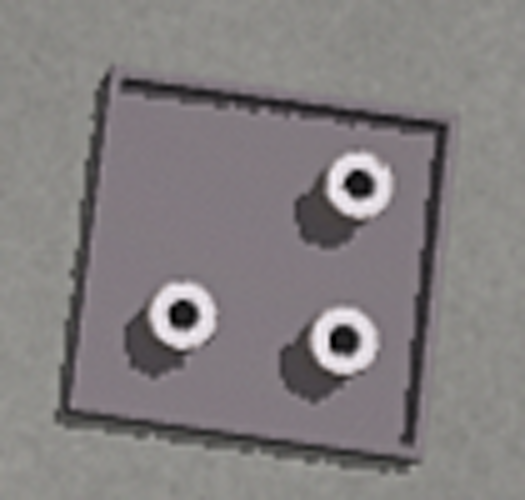

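View pics/crop_scene19.png

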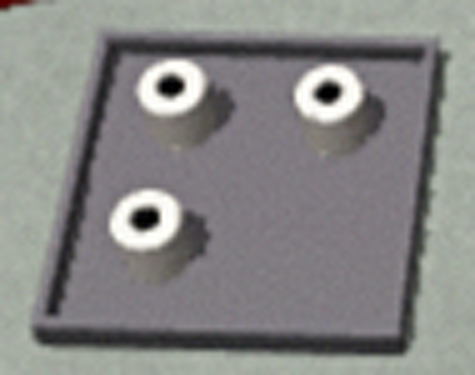

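Both views agree to 1 mm at top height 0.042 on the three spacers: A (0.551, −0.334), B (0.487, −0.242), C (0.472, −0.322). The tub centre is about (0.5155, −0.289). Picking B first.

```bash
cat > go.py <<'E'
from ik import *
import sys
x,y,z,n=map(float,sys.argv[1:5]); plan([x,y,z],Rdown(-6),int(n))
E
python3 go.py .4868 -.242 .10 7
```

```text
total turn [-0.005 -0.001 -0.001] shift cm [ -1.72 -21.19 -10.24]
[-0.001, -0.0, -0.0, -3.04, 0.08, 1.46]
[-0.001, -0.0, -0.0, -3.04, 0.08, 1.46]
[-0.001, -0.0, -0.0, -3.04, 0.08, 1.46]
[-0.001, -0.0, -0.0, -3.04, 0.08, 1.46]
[-0.001, -0.0, -0.0, -3.04, 0.08, 1.46]
[-0.001, -0.0, -0.0, -3.04, 0.07, 1.46]
[-0.001, -0.0, -0.0, -3.04, 0.07, 1.46]
```

```bash
python3 -m creep '[[0,0,0,-2.5,0.1,0,60],[0,0,0,-3.1,0.1,0,60],[0,0,0,-3.1,0.1,0,60],[0,0,0,-3.1,0.1,1,60],[0,0,0,-3.1,0.1,2,60]]'
python3 -m creep '[[0,0,0,-3.1,0,2.5,60],[0,0,0,-3,0,2.5,60],[0,0,0,-0.3,0,2,60],[0,0,0,0,0,0,60],[0,0,0,0,0,0,60]]'
python3 go.py .4868 -.242 .023 3
python3 look.py 20 wrist spacer1_mid
```

```text
time_s: 27.03
eef_pos: [0.4946, -0.1806, 0.1743]
eef_rot: [-2.335, -2.101, 0.0]
force: [0.8, 0.0, -0.3]
opening: 0.061
time_s: 27.45
eef_pos: [0.486, -0.2419, 0.1024]
eef_rot: [-2.333, -2.096, 0.004]
force: [-0.6, 0.8, 0.7]
opening: 0.0548
total turn [-0.006 -0.002 -0.002] shift cm [ 0.08 -0.01 -7.94]
[-0.002, -0.001, -0.001, -0.0, 0.04, 2.65]
[-0.002, -0.001, -0.001, -0.0, 0.04, 2.65]
[-0.002, -0.001, -0.001, -0.0, 0.03, 2.65]
wrist spacer1_mid [([0.4893, -0.2438, 0.0252], 0.55)]
```

View pics/wrist_20.png

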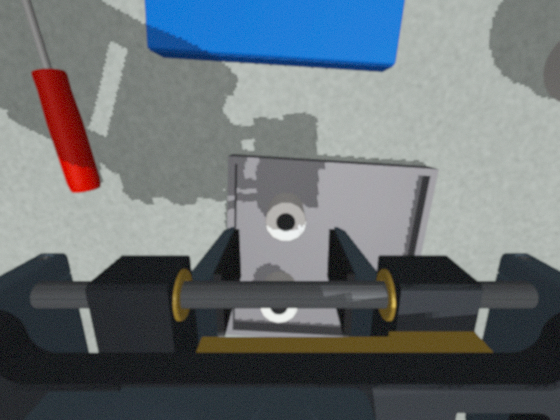

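Wrist view: spacer B at (286,222), centred between the fingers. Descend and grip.

```bash
python3 -m creep '[[0,0,0,0,0.1,2.6,60],[0,0,0,0,0,2.6,60],[0,0,0,0,0,1.7,60],[0,0,0,0,0,0.9,60],[0,0,0,0,0,0,60]]'
python3 -m creep '[[0,0,0,0,0,0,0],[0,0,0,0,0,0,0],[0,0,0,0,0,0,0],[0,0,0,0,0,0,0],[0,0,0,0,0,0,0]]'
```

```text
time_s: 27.97
eef_pos: [0.4877, -0.2416, 0.0253]
eef_rot: [-2.332, -2.1, 0.003]
force: [-0.7, -0.1, -0.2]
opening: 0.0543
time_s: 28.38
eef_pos: [0.4885, -0.2428, 0.0269]
eef_rot: [-2.335, -2.1, 0.001]
force: [-1.1, 2.0, 10.2]
opening: 0.0331
```

```bash
python3 -m creep '[[0,0,0,0,0,0,0],[0,0,0,0,0,0,0],[0,0,0,0,0,0,0]]'; python3 look.py 21 scene tub
```

```text
time_s: 28.63
eef_pos: [0.4885, -0.2428, 0.0269]
eef_rot: [-2.335, -2.1, 0.001]
force: [-0.8, 1.8, 9.8]
opening: 0.0334
scene tub []
```

Run:
```python
import cv2
a=cv2.imread('pics/scene_21.png')[130:290,100:300];cv2.imwrite('pics/c21.png',cv2.resize(a,(750,600),interpolation=cv2.INTER_CUBIC))
```

```text
(no output)
```

View pics/c21.png

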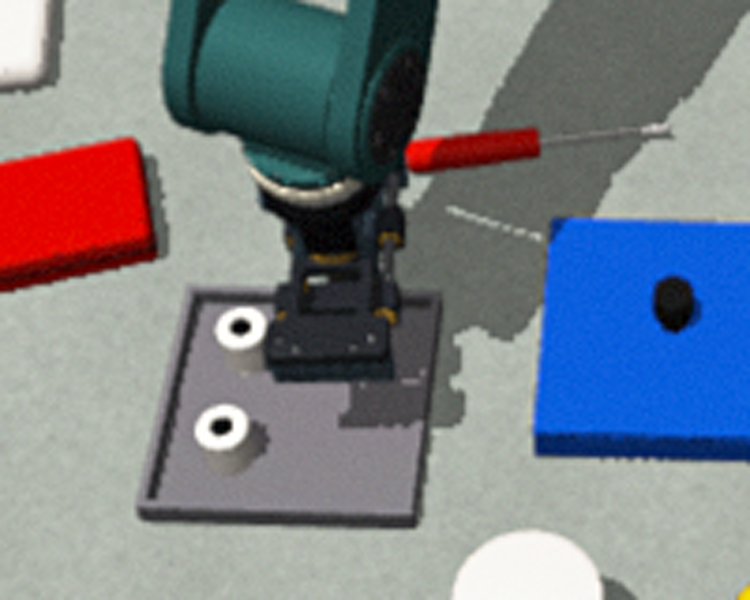

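```bash
python3 -m creep '[[0,0,0,0,0,-1,0],[0,0,0,0,0,-3,0],[0,0,0,0,0,-4,0],[0,0,0,0,0,-4,0],[0,0,0,0,0,-3,0]]'
python3 go.py .4836 .2482 .18 14 | head -2
python3 look.py 22 scene tub
```

```text
time_s: 29.15
eef_pos: [0.4886, -0.2429, 0.1796]
eef_rot: [-2.336, -2.101, 0.001]
force: [0.6, -1.0, -0.4]
opening: 0.0333
total turn [-0.     0.    -0.001] shift cm [-5.000e-01  4.911e+01  4.000e-02]
[-0.0, 0.0, -0.0, 3.48, -0.41, -0.0]
scene tub [([0.5139, -0.2835, -0.0007], 0.63)]
```

View pics/scene_22.png

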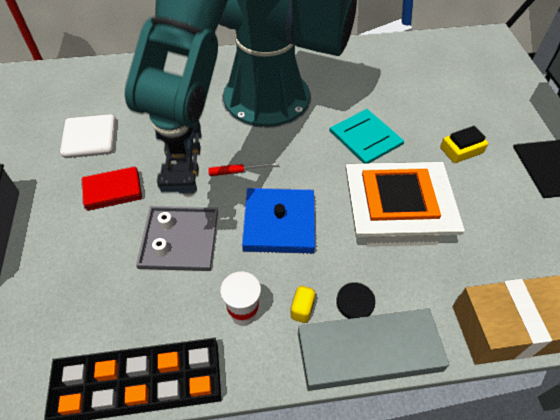

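Spacer B is lifted; two remain in the tub. Carrying it to the tray.

```bash
python3 -m creep '[[0,0,0,3.5,-0.4,0,0],[0,0,0,3.5,-0.4,0,0],[0,0,0,3.5,-0.4,0,0],[0,0,0,3.5,-0.4,0,0],[0,0,0,3.5,-0.4,0,0]]'
python3 -m creep '[[0,0,0,3.5,-0.4,0,0],[0,0,0,3.5,-0.4,0,0],[0,0,0,3.5,-0.4,0,0],[0,0,0,3.5,-0.4,0,0],[0,0,0,3.5,-0.4,0,0]]'
python3 -m creep '[[0,0,0,3.5,-0.4,0,0],[0,0,0,3.5,-0.4,0,0],[0,0,0,3.5,-0.4,0,0],[0,0,0,3.3,-0.4,0,0],[0,0,0,0,0,0,0]]'
python3 go.py .4836 .2482 .125 3
```

```text
time_s: 29.67
eef_pos: [0.4861, -0.065, 0.1761]
eef_rot: [-2.335, -2.099, 0.002]
force: [1.4, -0.5, -0.7]
opening: 0.0331
time_s: 30.08
eef_pos: [0.4848, 0.1113, 0.1763]
eef_rot: [-2.334, -2.099, 0.002]
force: [1.1, -1.3, -0.5]
opening: 0.0328
time_s: 30.5
eef_pos: [0.4839, 0.2528, 0.1766]
eef_rot: [-2.331, -2.102, 0.0]
force: [0.2, 0.5, 0.1]
opening: 0.0329
total turn [-0.002 -0.002  0.002] shift cm [-0.03 -0.46 -5.16]
[-0.001, -0.001, 0.001, -0.16, 0.01, 1.72]
[-0.001, -0.001, 0.001, -0.16, 0.01, 1.72]
[-0.001, -0.001, 0.001, -0.16, 0.01, 1.72]
```

```bash
python3 -m creep '[[0,0,0,-0.4,0,1.7,0],[0,0,0,-0.1,0,1.7,0],[0,0,0,0,0,1.5,0],[0,0,0,0,0,0.3,0],[0,0,0,0,0,0,0]]'
python3 go.py .4836 .2482 .119 1
python3 look.py 23 scene,wrist tray_mid
```

```text
time_s: 30.92
eef_pos: [0.4827, 0.2431, 0.1235]
eef_rot: [-2.334, -2.098, 0.005]
force: [0.1, -0.1, -1.1]
opening: 0.0331
total turn [-0.004  0.    -0.001] shift cm [ 0.09  0.51 -0.45]
[-0.004, 0.0, -0.001, 0.51, 0.04, 0.45]
scene tray_mid [([0.2259, 0.2761, 0.0066], 0.78), ([0.516, 0.2703, 0.0976], 0.59)]
wrist tray_mid [([0.2257, 0.2716, 0.0127], 0.94), ([0.5201, 0.2726, 0.0951], 0.69)]
```

View pics/scene_23.png

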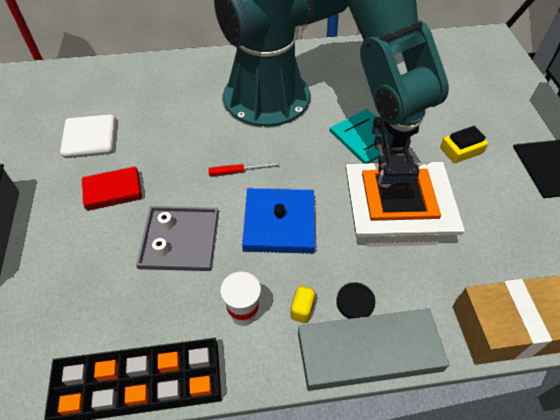

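View pics/wrist_23.png

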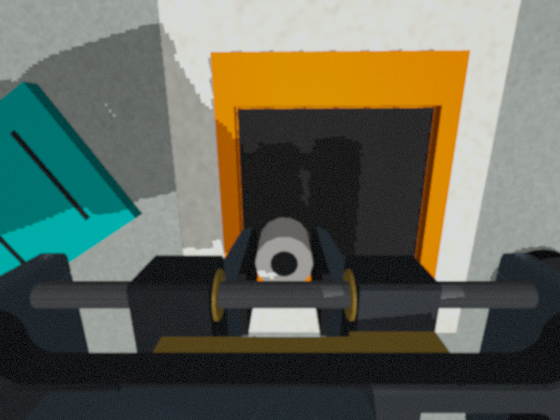

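```bash
python3 -m creep '[[0,0,0,0.6,0.1,0,0],[0,0,0,0,0,0.3,0],[0,0,0,0,0,0.2,0],[0,0,0,0,0,0,0]]'
python3 -m creep '[[0,0,0,0,0,0,20],[0,0,0,0,0,0,60],[0,0,0,0,0,0,60],[0,0,0,0,0,0,60],[0,0,0,0,0,0,60]]'
```

```text
time_s: 31.45
eef_pos: [0.4851, 0.2497, 0.119]
eef_rot: [-2.334, -2.099, 0.002]
force: [0.3, -0.0, -0.6]
opening: 0.0333
time_s: 31.87
eef_pos: [0.4851, 0.2495, 0.1192]
eef_rot: [-2.334, -2.099, 0.002]
force: [-0.3, 0.9, -0.5]
opening: 0.0538
```

Raise and look at the result.

```bash
python3 -m creep '[[0,0,0,0,0,-2,60],[0,0,0,0,0,-3,60],[0,0,0,0,0,-2,60],[0,0,0,0,0,0,60]]'
python3 look.py 24 wrist,scene spacer1_mid,tray_mid
```

```text
time_s: 32.2
eef_pos: [0.4872, 0.2504, 0.1932]
eef_rot: [-2.335, -2.1, -0.006]
force: [0.4, 0.8, 0.3]
opening: 0.0546
wrist spacer1_mid []
wrist tray_mid [([0.222, 0.2749, 0.006], 0.83), ([0.5225, 0.2736, 0.0965], 0.67)]
scene spacer1_mid [([0.5511, -0.3333, 0.0209], 0.78)]
scene tray_mid [([0.5219, 0.2668, 0.1008], 0.75), ([0.2233, 0.2758, 0.0044], 0.72), ([0.5171, -0.2853, -0.0001], 0.38)]
```

View pics/wrist_24.png

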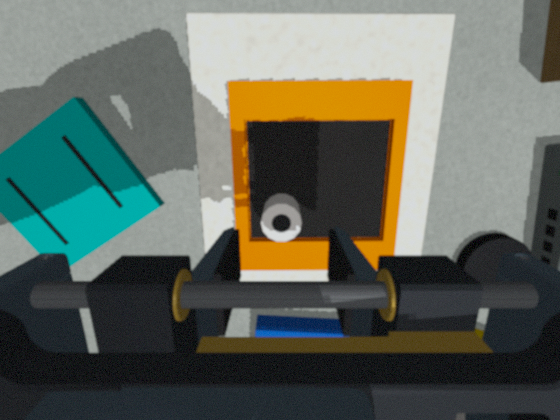

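The spacer stands upright in the hollow, at wrist pixel (281,222). Next, spacer A.

```bash
python3 -m creep '[[0,0,0,-3.6,0.8,0,60],[0,0,0,-3.6,0.8,0,60],[0,0,0,-3.6,0.8,0,60],[0,0,0,-3.6,0.8,0,60],[0,0,0,-3.6,0.8,0,60]]'
python3 -m creep '[[0,0,0,-3.6,0.8,0,60],[0,0,0,-3.6,0.8,0,60],[0,0,0,-3.6,0.8,0,60],[0,0,0,-3.6,0.8,0,60],[0,0,0,-3.6,0.8,0,60]]'
python3 -m creep '[[0,0,0,-3.6,0.8,0,60],[0,0,0,-3.6,0.8,0,60],[0,0,0,-3.6,0.8,0,60],[0,0,0,-3.6,0.8,0,60],[0,0,0,-3.6,0.8,0,60]]'
python3 -m creep '[[0,0,0,-3.4,0.5,0,60],[0,0,0,0,0,0,60],[0,0,0,0,0,0,60]]'
python3 look.py 25 scene,top spacer1_mid
python3 go.py .551 -.3337 .10 3
```

```text
time_s: 32.92
eef_pos: [0.5054, 0.0646, 0.1882]
eef_rot: [-2.333, -2.099, 0.004]
force: [1.1, 0.3, -0.1]
opening: 0.0552
time_s: 33.33
eef_pos: [0.5262, -0.1188, 0.188]
eef_rot: [-2.334, -2.098, 0.003]
force: [0.5, 1.2, -0.8]
opening: 0.0548
time_s: 33.75
eef_pos: [0.5469, -0.3019, 0.1875]
eef_rot: [-2.333, -2.098, 0.003]
force: [0.3, 1.0, 1.0]
opening: 0.0544
time_s: 34.0
eef_pos: [0.5483, -0.3357, 0.1872]
eef_rot: [-2.335, -2.096, 0.003]
force: [-0.8, 0.8, -0.1]
opening: 0.0546
scene spacer1_mid [([0.5517, -0.3348, 0.0235], 0.46)]
top spacer1_mid [([0.5482, -0.338, 0.0249], 0.39)]
total turn [-0.003 -0.001 -0.   ] shift cm [ 0.23 -0.03 -8.8 ]
[-0.001, -0.0, -0.0, -0.01, 0.09, 2.93]
[-0.001, -0.0, -0.0, -0.01, 0.08, 2.93]
[-0.001, -0.0, -0.0, -0.0, 0.08, 2.93]
```

View pics/scene_25.png

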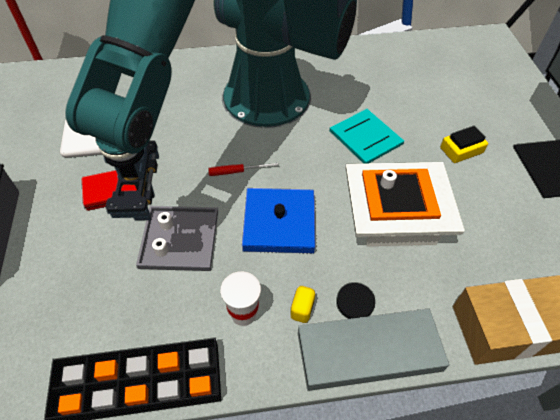

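The scene view shows spacer B standing in the tray at (389,180). A and C are unmoved in the tub at (160,244) and (165,218).

```bash
python3 -m creep '[[0,0,0,0,0.3,3,60],[0,0,0,0,0,3,60],[0,0,0,0,0,3,60],[0,0,0,0,0,0,60],[0,0,0,0,0,0,60]]'
python3 go.py .551 -.3337 .023 3
python3 look.py 26 wrist spacer1_mid
```

```text
time_s: 34.62
eef_pos: [0.551, -0.3335, 0.0978]
eef_rot: [-2.331, -2.098, 0.003]
force: [1.4, -0.2, 0.3]
opening: 0.055
total turn [-0.005 -0.002 -0.   ] shift cm [-0.   -0.02 -7.48]
[-0.002, -0.001, -0.0, -0.01, 0.01, 2.49]
[-0.002, -0.001, -0.0, -0.01, 0.01, 2.49]
[-0.002, -0.001, -0.0, -0.01, 0.0, 2.49]
wrist spacer1_mid []
```

View pics/wrist_26.png

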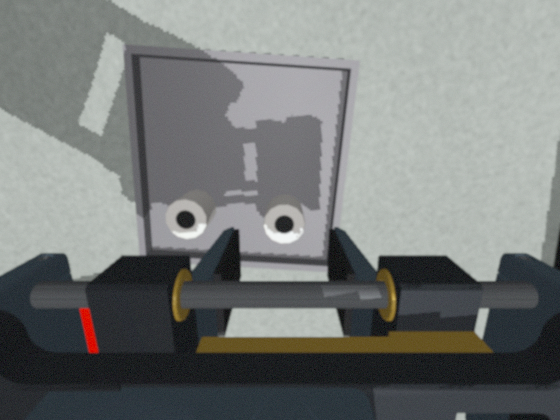

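```bash
python3 -m creep '[[0,0,0,0,0,2.6,60],[0,0,0,0,0,2.4,60],[0,0,0,0,0,1.5,60],[0,0,0,0,0,0.7,60],[0,0,0,0,0,0,60]]'
python3 -m creep '[[0,0,0,0,0,0,0],[0,0,0,0,0,0,0],[0,0,0,0,0,0,0],[0,0,0,0,0,0,0],[0,0,0,0,0,0,0]]'
python3 -m creep '[[0,0,0,0,0,0,0],[0,0,0,0,0,-1,0],[0,0,0,0,0,-3,0],[0,0,0,0,0,-4,0],[0,0,0,0,0,-4,0]]'
python3 -m creep '[[0,0,0,0,0,-4,0],[0,0,0,0,0,0,0],[0,0,0,0,0,0,0]]'
python3 look.py 27 wrist,scene tub
python3 go.py .5552 .2406 .19 17|head -2
```

```text
time_s: 35.13
eef_pos: [0.5513, -0.3346, 0.0262]
eef_rot: [-2.334, -2.099, 0.002]
force: [-1.8, -0.5, 0.4]
opening: 0.0546
time_s: 35.55
eef_pos: [0.552, -0.3351, 0.0276]
eef_rot: [-2.335, -2.1, 0.001]
force: [-1.3, 0.8, 7.7]
opening: 0.0331
time_s: 35.97
eef_pos: [0.551, -0.3344, 0.148]
eef_rot: [-2.333, -2.098, 0.003]
force: [0.7, 0.7, 0.2]
opening: 0.0331
time_s: 36.22
eef_pos: [0.553, -0.3356, 0.1898]
eef_rot: [2.334, 2.099, 0.0]
force: [-0.1, -0.9, -1.1]
opening: 0.0333
wrist tub [([0.5179, -0.2911, -0.0041], 0.74)]
scene tub [([0.5181, -0.2872, 0.0002], 0.69), ([0.7411, -0.1434, 0.0643], 0.61), ([0.5213, 0.2838, -0.0011], 0.17)]
total turn [-0.005 -0.002 -0.001] shift cm [ 0.42 57.49  0.5 ]
[-0.0, -0.0, -0.0, 3.37, -0.33, -0.02]
```

View pics/scene_27.png

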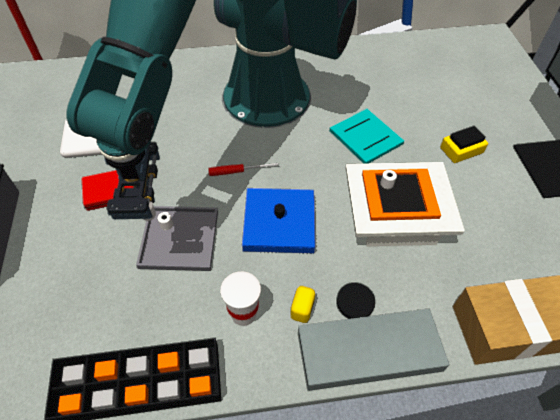

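```bash
python3 -m creep '[[0,0,0,3.4,-0.3,0,0],[0,0,0,3.4,-0.3,0,0],[0,0,0,3.4,-0.3,0,0],[0,0,0,3.4,-0.3,0,0],[0,0,0,3.4,-0.3,0,0]]'
python3 -m creep '[[0,0,0,3.4,-0.3,0,0],[0,0,0,3.4,-0.3,0,0],[0,0,0,3.4,-0.3,0,0],[0,0,0,3.4,-0.4,0,0],[0,0,0,3.4,-0.4,0,0]]'
python3 -m creep '[[0,0,0,3.4,-0.4,0,0],[0,0,0,3.4,-0.4,0,0],[0,0,0,3.4,-0.4,0,0],[0,0,0,3.4,-0.3,0,0],[0,0,0,3.4,-0.3,0,0]]'
python3 -m creep '[[0,0,0,3.3,-0.3,0,0],[0,0,0,2.8,-0.3,0,0],[0,0,0,0,0,0,0],[0,0,0,0,0,0,0]]'
python3 go.py .5552 .2406 .125 4
```

```text
time_s: 36.83
eef_pos: [0.5539, -0.1625, 0.1852]
eef_rot: [-2.333, -2.097, 0.004]
force: [1.0, -0.7, -0.3]
opening: 0.0332
time_s: 37.25
eef_pos: [0.555, 0.0083, 0.1855]
eef_rot: [-2.333, -2.098, 0.004]
force: [0.4, -0.8, -0.8]
opening: 0.0331
time_s: 37.67
eef_pos: [0.555, 0.1791, 0.1856]
eef_rot: [-2.333, -2.099, 0.005]
force: [0.7, -0.3, -0.7]
opening: 0.0333
time_s: 38.0
eef_pos: [0.5557, 0.2398, 0.1855]
eef_rot: [-2.331, -2.101, 0.005]
force: [-0.1, 0.2, -0.1]
opening: 0.0329
total turn [-0.005  0.     0.001] shift cm [-0.05  0.08 -6.05]
[-0.001, 0.0, 0.0, 0.02, -0.01, 1.51]
[-0.001, 0.0, 0.0, 0.02, -0.01, 1.51]
[-0.001, 0.0, 0.0, 0.02, -0.01, 1.51]
[-0.001, 0.0, 0.0, 0.02, -0.01, 1.51]
```

```bash
python3 -m creep '[[-0.004,0,0,0.1,0,2,0],[0,0,0,0,0,2,0],[0,0,0,0,0,1.3,0],[0,0,0,0,0,0.6,0],[0,0,0,0,0,0,0]]'
python3 go.py .5552 .2406 .1196 1
python3 look.py 28 wrist tray_mid
```

```text
time_s: 38.42
eef_pos: [0.5558, 0.2389, 0.1263]
eef_rot: [-2.336, -2.1, 0.002]
force: [-0.3, -0.2, -0.1]
opening: 0.033
total turn [-0.001  0.001 -0.002] shift cm [-0.06  0.17 -0.67]
[-0.001, 0.001, -0.002, 0.17, -0.08, 0.67]
wrist tray_mid [([0.5199, 0.2721, 0.0963], 0.89)]
```

View pics/wrist_28.png

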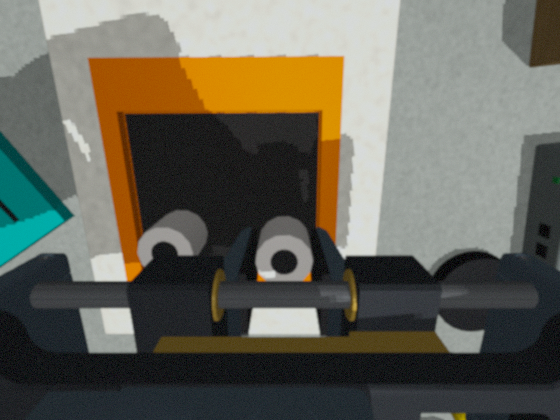

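```bash
python3 -m creep '[[0,0,0,0.3,-0.3,0,0],[0,0,0,0,0,0.4,0],[0,0,0,0,0,0.3,0],[0,0,0,0,0,0,0],[0,0,0,0,0,0,0]]'
python3 -m creep '[[0,0,0,0,0,0,20],[0,0,0,0,0,0,55],[0,0,0,0,0,0,55],[0,0,0,0,0,0,55],[0,0,0,0,0,0,55]]'
python3 -m creep '[[0,0,0,0,0,-2,55],[0,0,0,0,0,-3,55],[0,0,0,0,0,-2,55],[0,0,0,0,0,0,55]]'
python3 look.py 29 wrist spacer1_mid
```

```text
time_s: 38.93
eef_pos: [0.5539, 0.2432, 0.1209]
eef_rot: [2.335, 2.1, 0.002]
force: [0.1, 0.5, -0.4]
opening: 0.0332
time_s: 39.35
eef_pos: [0.554, 0.2432, 0.1211]
eef_rot: [2.335, 2.1, 0.002]
force: [-1.2, -0.3, 0.1]
opening: 0.0501
time_s: 39.68
eef_pos: [0.5559, 0.244, 0.1953]
eef_rot: [2.334, 2.099, 0.011]
force: [1.2, 0.1, 0.6]
opening: 0.0502
wrist spacer1_mid []
```

View pics/wrist_29.png

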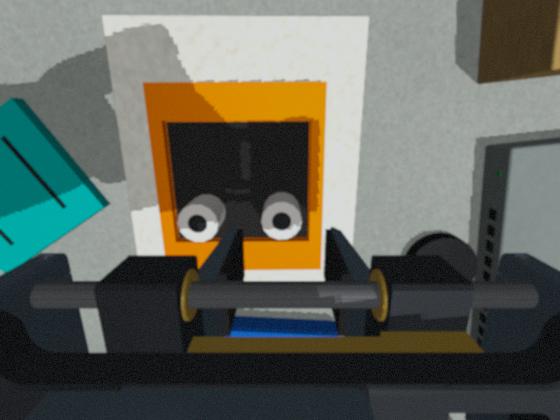

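Both spacers stand in the hollow, at wrist pixels (199,222) and (282,220). Now spacer C.

```bash
python3 -m creep '[[0,0,0,-3.6,-0.1,0,60],[0,0,0,-3.6,-0.1,0,60],[0,0,0,-3.6,-0.1,0,60],[0,0,0,-3.6,-0.1,0,60],[0,0,0,-3.6,-0.1,0,60]]'
python3 -m creep '[[0,0,0,-3.6,-0.2,0,60],[0,0,0,-3.6,-0.2,0,60],[0,0,0,-3.6,-0.2,0,60],[0,0,0,-3.6,-0.2,0,60],[0,0,0,-3.6,-0.2,0,60]]'
python3 -m creep '[[0,0,0,-3.6,-0.2,0,60],[0,0,0,-3.6,-0.2,0,60],[0,0,0,-3.6,-0.2,0,60],[0,0,0,-3.6,-0.2,0,60],[0,0,0,-3.6,-0.1,0,60]]'
python3 -m creep '[[0,0,0,-3.1,-0.1,0,60],[0,0,0,0,0,0,60],[0,0,0,0,0,0,60]]'
python3 look.py 30 scene,top spacer1_mid
python3 go.py .4723 -.3217 .10 3
```

```text
time_s: 40.2
eef_pos: [0.5286, 0.0632, 0.1896]
eef_rot: [-2.335, -2.101, -0.0]
force: [0.2, 0.3, -0.4]
opening: 0.0548
time_s: 40.62
eef_pos: [0.4996, -0.1147, 0.1896]
eef_rot: [-2.335, -2.1, -0.001]
force: [0.4, 0.3, -0.0]
opening: 0.055
time_s: 41.03
eef_pos: [0.4716, -0.2926, 0.1894]
eef_rot: [-2.335, -2.1, -0.002]
force: [0.3, 0.7, -0.8]
opening: 0.0548
time_s: 41.28
eef_pos: [0.4677, -0.3228, 0.1893]
eef_rot: [-2.338, -2.097, -0.002]
force: [0.0, 0.2, -0.1]
opening: 0.0547
scene spacer1_mid [([0.5527, 0.2448, 0.1141], 0.51)]
top spacer1_mid [([0.5552, 0.2384, 0.1184], 0.78)]
total turn [ 0.001 -0.001 -0.   ] shift cm [ 0.37 -0.09 -9.01]
[0.0, -0.0, -0.0, -0.02, 0.13, 3.0]
[0.0, -0.0, -0.0, -0.02, 0.13, 3.0]
[0.0, -0.0, -0.0, -0.02, 0.13, 3.0]
```

View pics/scene_30.png

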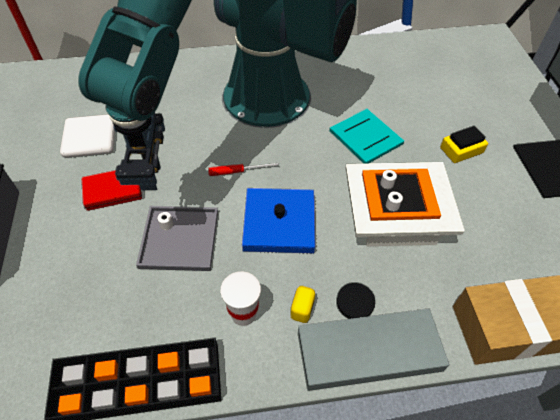

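```bash
python3 -m creep '[[0,0,0,0,0.4,3,60],[0,0,0,0,0,3,60],[0,0,0,0,0,3,60],[0,0,0,0,0,0,60],[0,0,0,0,0,0,60]]'
python3 go.py .4723 -.3217 .023 3
python3 look.py 31 wrist spacer1_mid
```

```text
time_s: 41.9
eef_pos: [0.4723, -0.3211, 0.1]
eef_rot: [-2.333, -2.1, -0.001]
force: [0.4, -0.6, 0.4]
opening: 0.0551
total turn [-0.001 -0.002 -0.   ] shift cm [ 0.   -0.06 -7.7 ]
[-0.0, -0.001, -0.0, -0.02, 0.01, 2.57]
[-0.0, -0.001, -0.0, -0.02, 0.0, 2.57]
[-0.0, -0.001, -0.0, -0.02, 0.0, 2.57]
wrist spacer1_mid []
```

View pics/wrist_31.png

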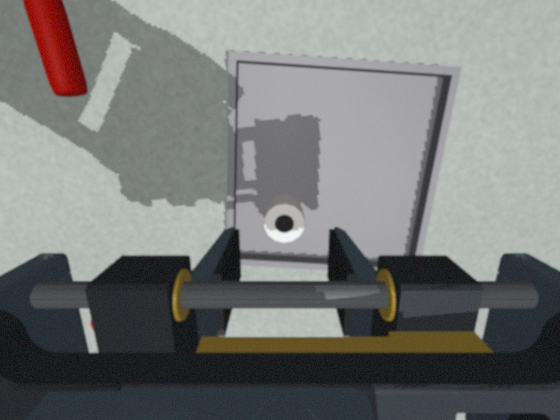

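Only C is left in the tub, centred at (284,223). Grip it.

```bash
python3 -m creep '[[0,0,0,0,0,2.6,60],[0,0,0,0,0,2.5,60],[0,0,0,0,0,1.6,60],[0,0,0,0,0,0.7,60],[0,0,0,0,0,0,60]]'
python3 -m creep '[[0,0,0,0,0,0,0],[0,0,0,0,0,0,0],[0,0,0,0,0,0,0],[0,0,0,0,0,0,0],[0,0,0,0,0,0,0]]'
python3 -m creep '[[0,0,0,0,0,0,0],[0,0,0,0,0,-1,0],[0,0,0,0,0,-3,0],[0,0,0,0,0,-4,0],[0,0,0,0,0,-4,0]]'
python3 -m creep '[[0,0,0,0,0,-4,0],[0,0,0,0,0,0,0],[0,0,0,0,0,0,0]]'
python3 go.py .5244 .3020 .19 18|head -2
```

```text
time_s: 42.42
eef_pos: [0.473, -0.3223, 0.0268]
eef_rot: [2.335, 2.101, 0.002]
force: [-1.3, 0.2, 0.4]
opening: 0.0548
time_s: 42.83
eef_pos: [0.4735, -0.3228, 0.0278]
eef_rot: [2.334, 2.099, 0.003]
force: [-1.3, 2.2, 10.1]
opening: 0.0327
time_s: 43.25
eef_pos: [0.472, -0.3219, 0.1482]
eef_rot: [-2.335, -2.1, -0.002]
force: [0.4, -1.3, -0.7]
opening: 0.0329
time_s: 43.5
eef_pos: [0.4737, -0.3232, 0.1899]
eef_rot: [2.332, 2.097, 0.004]
force: [-0.2, 0.9, -1.7]
opening: 0.0332
total turn [ 0.006  0.002 -0.001] shift cm [5.070e+00 6.252e+01 1.000e-02]
[0.0, 0.0, -0.0, 3.48, -0.09, -0.01]
```

```bash
python3 -m creep '[[0,0,0,3.5,-0.1,0,0],[0,0,0,3.5,-0.1,0,0],[0,0,0,3.5,-0.1,0,0],[0,0,0,3.5,-0.1,0,0],[0,0,0,3.5,-0.1,0,0]]'
python3 -m creep '[[0,0,0,3.5,-0.1,0,0],[0,0,0,3.5,-0.1,0,0],[0,0,0,3.5,-0.1,0,0],[0,0,0,3.5,-0.1,0,0],[0,0,0,3.5,-0.1,0,0]]'
python3 -m creep '[[0,0,0,3.5,-0.1,0,0],[0,0,0,3.5,-0.1,0,0],[0,0,0,3.5,-0.1,0,0],[0,0,0,3.5,-0.1,0,0],[0,0,0,3.5,-0.1,0,0]]'
python3 -m creep '[[0,0,0,3.5,-0.1,0,0],[0,0,0,3.5,-0.1,0,0],[0,0,0,3,0,0,0],[0,0,0,0,0,0,0],[0,0,0,0,0,0,0]]'
python3 go.py .5244 .3020 .125 4
```

```text
time_s: 43.92
eef_pos: [0.485, -0.1461, 0.1857]
eef_rot: [-2.336, -2.099, -0.001]
force: [1.8, 0.9, -0.8]
opening: 0.0328
time_s: 44.33
eef_pos: [0.4986, 0.0284, 0.1859]
eef_rot: [-2.336, -2.1, 0.0]
force: [0.6, -0.3, 0.2]
opening: 0.0332
time_s: 44.75
eef_pos: [0.5121, 0.2028, 0.1858]
eef_rot: [-2.336, -2.101, 0.001]
force: [0.7, -1.1, -1.0]
opening: 0.0328
time_s: 45.17
eef_pos: [0.5209, 0.3016, 0.1857]
eef_rot: [2.334, 2.103, -0.001]
force: [0.1, -1.5, -0.0]
opening: 0.0331
total turn [-0.     0.001  0.001] shift cm [ 0.35  0.04 -6.07]
[-0.0, 0.0, 0.0, 0.02, 0.09, 1.52]
[-0.0, 0.0, 0.0, 0.02, 0.09, 1.52]
[-0.0, 0.0, 0.0, 0.02, 0.09, 1.52]
[-0.0, 0.0, 0.0, 0.02, 0.09, 1.52]
```

```bash
python3 -m creep '[[0,0,0,0,0.2,2,0],[0,0,0,0,0.1,2,0],[0,0,0,0,0,1.2,0],[0,0,0,0,0,0.6,0],[0,0,0,0,0,0,0]]'
python3 go.py .5244 .3020 .1196 1
python3 look.py 32 wrist tray_mid
```

```text
time_s: 45.58
eef_pos: [0.524, 0.2995, 0.1275]
eef_rot: [-2.337, -2.1, 0.002]
force: [-0.3, 0.4, -0.4]
opening: 0.0331
total turn [-0.001  0.001 -0.002] shift cm [ 0.04  0.25 -0.79]
[-0.001, 0.001, -0.002, 0.26, 0.02, 0.78]
wrist tray_mid [([0.2214, 0.2746, 0.0108], 0.77)]
```

View pics/wrist_32.png

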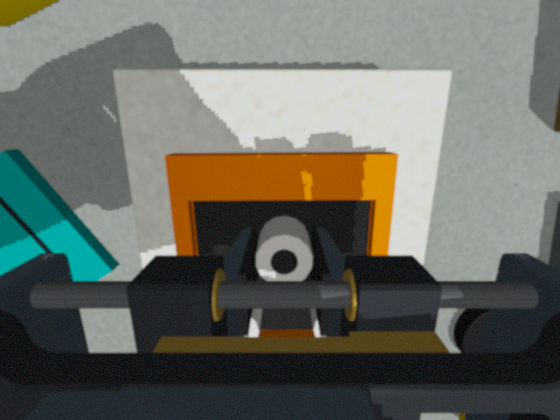

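Spacer C is inside the hollow with room on all sides. Lower, release and rise.

```bash
python3 -m creep '[[0,0,0,0,0,0.4,0],[0,0,0,0,0,0.3,0],[0,0,0,0,0,0.1,0],[0,0,0,0,0,0,0],[0,0,0,0,0,0,0]]'
python3 -m creep '[[0,0,0,0,0,0,20],[0,0,0,0,0,0,55],[0,0,0,0,0,0,55],[0,0,0,0,0,0,55],[0,0,0,0,0,0,55]]'
python3 -m creep '[[0,0,0,0,0,-2,55],[0,0,0,0,0,-3,55],[0,0,0,0,0,-3,55],[0,0,0,0,0,-2,55],[0,0,0,0,0,0,55]]'
python3 look.py 33 wrist,scene lid_knob
python3 go.py .505 -.03 .17 10|head -2
```

```text
time_s: 46.1
eef_pos: [0.5249, 0.3007, 0.1211]
eef_rot: [2.335, 2.1, 0.002]
force: [-0.2, -0.1, -0.5]
opening: 0.0332
time_s: 46.52
eef_pos: [0.5249, 0.3006, 0.121]
eef_rot: [2.335, 2.1, 0.002]
force: [-0.5, 0.8, -0.6]
opening: 0.0499
time_s: 46.93
eef_pos: [0.5267, 0.3016, 0.2256]
eef_rot: [2.334, 2.099, 0.012]
force: [0.4, 0.6, 0.3]
opening: 0.05
wrist lid_knob [([0.4861, 0.2495, 0.1156], 0.74)]
scene lid_knob [([0.7519, 0.1179, 0.0008], 0.75), ([0.506, -0.0284, 0.0586], 0.61)]
total turn [ 0.     0.    -0.001] shift cm [ -1.92 -33.03  -4.98]
[0.0, 0.0, -0.0, -3.3, 0.16, 0.5]
```

View pics/wrist_33.png

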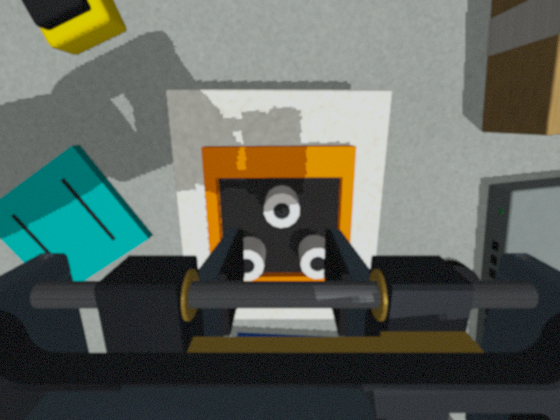

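View pics/scene_33.png

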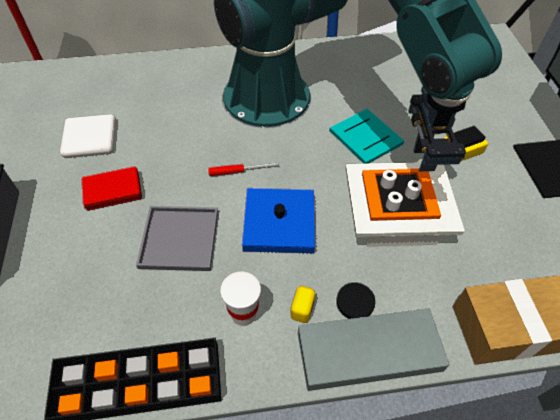

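All three spacers are in the tray and the tub is empty. Next I'll measure the tub and lid poses, including yaw.

Run:
```python
from ik import *
np.set_printoptions(precision=4,suppress=True)
for c,tb,lb in(('top',(330,145,435,250),(215,140,345,250)),('scene',(125,195,228,280),(232,178,325,262))):
    im=env.read_camera(c);cv2.imwrite(f'pics/{c}_34.png',im)
    x0,y0,x1,y1=tb; sub=im[y0:y1,x0:x1]
    b,g,r=[sub[...,i].astype(int) for i in range(3)]
    m=(((b-g)>6)).astype(np.uint8)*255   # purple tint
    m=cv2.morphologyEx(m,cv2.MORPH_CLOSE,np.ones((5,5),np.uint8));m=cv2.morphologyEx(m,cv2.MORPH_OPEN,np.ones((3,3),np.uint8))
    cv2.imwrite(f'pics/m_{c}34.png',cv2.resize(np.hstack([sub,cv2.cvtColor(m,cv2.COLOR_GRAY2BGR)]),None,fx=3.5,fy=3.5,interpolation=cv2.INTER_NEAREST))
    for nm,q,z in(('tub',quad(m,None)+[x0,y0],.02),):
        W=np.array([px2w(p,c,z)[:2] for p in q]);print(c,nm,q.round(0).tolist(),W.mean(0),[(float(np.hypot(*(W[i]-W[i-1])).round(3)),float(np.degrees(np.arctan2(*(W[i]-W[i-1])[::-1])).round(1))) for i in range(4)])
    m=mask(im,'blue');m2=np.zeros_like(m);x0,y0,x1,y1=lb;m2[y0:y1,x0:x1]=m[y0:y1,x0:x1]; m2=cv2.morphologyEx(m2,cv2.MORPH_CLOSE,np.ones((15,15),np.uint8))
    q=quad(m2,None);W=np.array([px2w(p,c,.038)[:2] for p in q]);print(c,'lid',q.round(0).tolist(),W.mean(0),[(float(np.hypot(*(W[i]-W[i-1])).round(3)),float(np.degrees(np.arctan2(*(W[i]-W[i-1])[::-1])).round(1))) for i in range(4)])
    print([(np.round(d['xyz'],4).tolist(),round(d['p'],2)) for l in('tub','lid_knob') for d in env.place_of(l,c)])
```

```text
top tub [[421.0, 168.0], [413.0, 236.0], [344.0, 226.0], [352.0, 158.0]] [ 0.517  -0.2885] [(0.178, -99.8), (0.177, 169.7), (0.175, 80.3), (0.177, -9.1)]
top lid [[320.0, 173.0], [311.0, 244.0], [239.0, 233.0], [250.0, 163.0]] [ 0.5045 -0.0274] [(0.179, -99.7), (0.181, 170.8), (0.18, 80.0), (0.18, -9.7)]
[([0.5007, -0.033, 0.063], 0.85)]
scene tub [[216.0, 208.0], [209.0, 267.0], [137.0, 264.0], [150.0, 206.0]] [ 0.5172 -0.2896] [(0.175, 80.2), (0.177, -9.0), (0.176, -100.4), (0.175, 170.9)]
scene lid [[314.0, 190.0], [314.0, 253.0], [241.0, 251.0], [247.0, 188.0]] [ 0.5149 -0.0308] [(0.18, 80.2), (0.195, -10.5), (0.178, -99.5), (0.196, 170.0)]
[([0.5181, -0.2843, -0.0025], 0.64), ([0.5064, -0.0303, 0.0582], 0.79)]
```

View pics/m_top34.png

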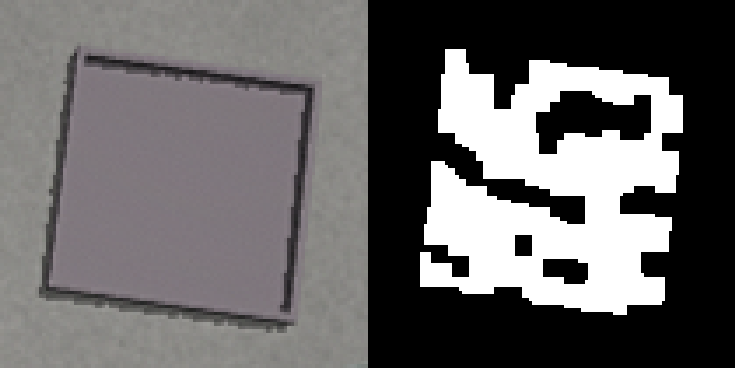

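View pics/m_scene34.png

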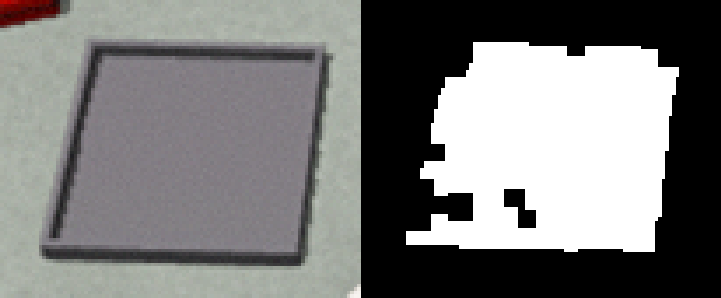

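Lid and tub yaw agree (−9.7° against −9.5°). The tub centre is (0.517, −0.289) and the lid hasn't moved. I'll regrasp at the release pose.

```bash
python3 -m creep '[[0,0,0,-2.5,0.1,0,60],[0,0,0,-3.5,0.2,0,60],[0,0,0,-3.5,0.2,0,60],[0,0,0,-3.5,0.2,0,60],[0,0,0,-3.5,0.2,0,70]]'
python3 -m creep '[[0,0,0,-3.5,0.2,0,80],[0,0,0,-3.5,0.2,0,80],[0,0,0,-3.5,0.2,1,80],[0,0,0,-3.5,0.2,2,80],[0,0,0,-2.3,0,2,80]]'
python3 -m creep '[[0,0,0,0,0,0,80],[0,0,0,0,0,0,80]]'
python3 go.py .5045 -.030 .10 3
python3 look.py 35 scene,wrist lid_knob
```

```text
time_s: 47.85
eef_pos: [0.5158, 0.1341, 0.2207]
eef_rot: [2.335, 2.101, 0.002]
force: [-0.1, -0.2, 0.2]
opening: 0.0589
time_s: 48.27
eef_pos: [0.5073, -0.0299, 0.1708]
eef_rot: [2.335, 2.098, 0.004]
force: [0.5, -0.2, 0.1]
opening: 0.0728
time_s: 48.43
eef_pos: [0.5063, -0.0282, 0.1699]
eef_rot: [-2.338, -2.097, -0.0]
force: [0.4, 0.1, 0.2]
opening: 0.073
total turn [-0.001 -0.001 -0.004] shift cm [-0.18 -0.18 -6.99]
[-0.0, -0.0, -0.001, -0.07, -0.05, 2.33]
[-0.0, -0.0, -0.001, -0.07, -0.05, 2.33]
[-0.0, -0.0, -0.001, -0.07, -0.05, 2.33]
scene lid_knob [([0.5063, -0.0266, 0.0589], 0.72)]
wrist lid_knob [([0.4993, -0.0277, 0.0625], 0.7)]
```

View pics/wrist_35.png

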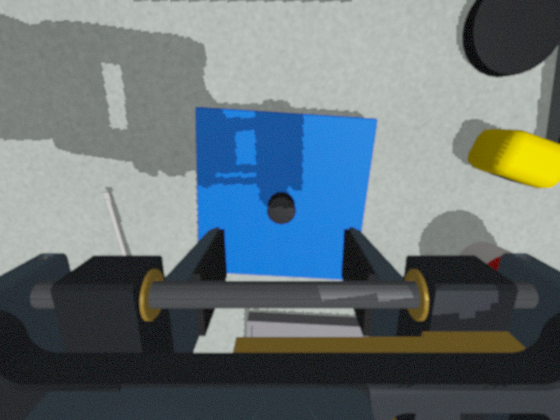

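The knob is at (281,208), nearly centred. Descend to the release height.

```bash
python3 -m creep '[[0,0,-0.002,-0.2,-0.2,3,80],[0,0,-0.002,0,0,3,80],[0,0,0,0,0,3,80],[0,0,0,0,0,2,80],[0,0,0,0,0,1,80]]'
python3 -m creep '[[0,0,0,0,0,0,80],[0,0,0,0,0,0,80]]'
python3 go.py .5045 -.030 .0442 1
```

```text
time_s: 49.05
eef_pos: [0.5042, -0.0282, 0.049]
eef_rot: [-2.33, -2.106, -0.0]
force: [0.4, 0.2, -0.8]
opening: 0.0729
time_s: 49.22
eef_pos: [0.5055, -0.0287, 0.0514]
eef_rot: [2.33, 2.106, 0.003]
force: [0.8, -0.3, 0.0]
opening: 0.0731
total turn [ 0.002 -0.001  0.003] shift cm [-0.1  -0.13 -0.72]
[0.002, -0.001, 0.003, -0.14, -0.09, 0.72]
```

```bash
python3 -m creep '[[0.002,0,0.003,-0.2,-0.1,0.4,80],[0,0,0,0,0,0.3,80],[0,0,0,0,0,0,80]]'
python3 -m creep '[[0,0,0,0,0,0,30],[0,0,0,0,0,0,0],[0,0,0,0,0,0,0],[0,0,0,0,0,0,0],[0,0,0,0,0,0,0]]'
python3 -m creep '[[0,0,0,0,0,0,0],[0,0,0,0,0,0,0],[0,0,0,0,0,0,0],[0,0,0,0,0,0,0],[0,0,0,0,0,0,0]]'
python3 -m creep '[[0,0,0,0,0,0,0],[0,0,0,0,0,0,0],[0,0,0,0,0,0,0]]'
```

```text
time_s: 49.47
eef_pos: [0.5042, -0.0311, 0.0442]
eef_rot: [-2.335, -2.102, -0.001]
force: [-1.1, 0.7, -0.4]
opening: 0.073
time_s: 49.88
eef_pos: [0.5039, -0.031, 0.0439]
eef_rot: [-2.334, -2.101, -0.0]
force: [0.5, 0.2, 0.4]
opening: 0.0422
time_s: 50.3
eef_pos: [0.5039, -0.031, 0.0438]
eef_rot: [-2.334, -2.101, -0.0]
force: [0.2, -0.0, -0.1]
opening: 0.0272
time_s: 50.55
eef_pos: [0.5039, -0.031, 0.0438]
eef_rot: [-2.334, -2.101, -0.0]
force: [0.5, -0.9, -0.1]
opening: 0.0274
```

```bash
python3 -m creep '[[0,0,0,0,0,-1,0],[0,0,0,0,0,-2.5,0],[0,0,0,0,0,-3.5,0],[0,0,0,0,0,-3,0],[0,0,0,0,0,0,0]]'
python3 -m creep '[[0,0,0,-2.5,0.4,0,0],[0,0,0,-3.3,0.5,0,0],[0,0,0,-3.3,0.5,0,0],[0,0,0,-3.3,0.6,0,0],[0,0,0,-3.3,0.6,0,0]]'
python3 -m creep '[[0,0,0,-3.3,0.6,0,0],[0,0,0,-3.3,0.5,0,0],[0,0,0,-2.5,0.4,0,0],[0,0,0,-1,0.1,0,0],[0,0,0,0,0,0,0]]'
python3 go.py .5185 -.2915 .085 3
python3 look.py 36 scene lid_knob
```

```text
time_s: 50.97
eef_pos: [0.5066, -0.0313, 0.1495]
eef_rot: [2.332, 2.099, 0.008]
force: [2.4, -0.2, -0.4]
opening: 0.0276
time_s: 51.38
eef_pos: [0.5127, -0.1913, 0.1437]
eef_rot: [-2.334, -2.101, 0.0]
force: [0.4, -0.5, -1.8]
opening: 0.027
time_s: 51.8
eef_pos: [0.5183, -0.2937, 0.1434]
eef_rot: [-2.336, -2.099, 0.0]
force: [-0.2, 0.4, -2.4]
opening: 0.0275
total turn [-0.001 -0.001 -0.002] shift cm [ 0.02  0.22 -5.84]
[-0.0, -0.0, -0.001, 0.07, 0.0, 1.95]
[-0.0, -0.0, -0.001, 0.07, 0.0, 1.95]
[-0.0, -0.0, -0.001, 0.07, -0.0, 1.95]
scene lid_knob [([0.5179, -0.2933, 0.1616], 0.57)]
```

View pics/scene_36.png

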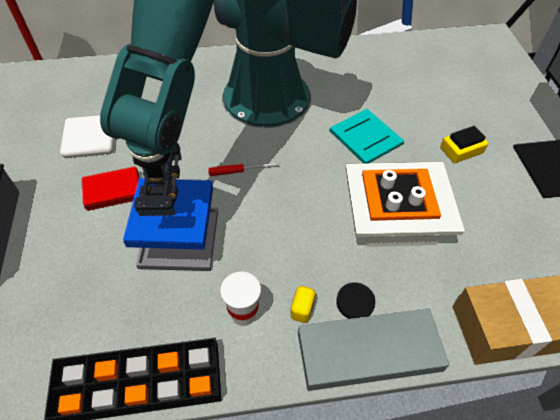

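The third spacer seems to have shifted a little, from (413,188) to (418,195), likely the announced knock. I'll seat the lid first, then check it.

```bash
python3 -m creep '[[0,0,-0.002,0.2,0,2,0],[0,0,0,0,0,2,0],[0,0,0,0,0,1.5,0],[0,0,0,0,0,0,0],[0,0,0,0,0,0,0]]'
python3 - <<'E'
from ik import *
np.set_printoptions(precision=4,suppress=True)
s=env.read_state();p=s['eef_pos'];print(p)
im=env.read_camera('scene');cv2.imwrite('pics/scene_37.png',im)
m=mask(im,'blue');m=cv2.morphologyEx(m,cv2.MORPH_CLOSE,np.ones((25,25),np.uint8));q=quad(m,(175,215));print(q.round(0).tolist())
# lid top z: TCP+? knob centre=TCP+.018, lid top = knob-.024
z=p[2]+.0182-.024
W=np.array([px2w(x,'scene',z)[:2] for x in q]);print(W,W.mean(0),[(float(np.hypot(*(W[i]-W[i-1])).round(3)),float(np.degrees(np.arctan2(*(W[i]-W[i-1])[::-1])).round(1))) for i in range(4)])
plan([.5185,-.2915,.0585],Rdown(-6),1)
E
```

```text
time_s: 52.32
eef_pos: [0.5184, -0.2886, 0.0883]
eef_rot: [-2.33, -2.104, 0.001]
force: [-0.4, 0.0, -1.8]
opening: 0.0272
[ 0.5184 -0.2886  0.0883]
[[218.0, 194.0], [209.0, 261.0], [130.0, 259.0], [145.0, 192.0]]
[[ 0.4482 -0.1782]
 [ 0.6403 -0.2111]
 [ 0.6106 -0.3908]
 [ 0.4171 -0.3617]] [ 0.5291 -0.2854] [(0.186, 80.4), (0.195, -9.7), (0.182, -99.4), (0.196, 171.5)]
total turn [-0.001 -0.001  0.003] shift cm [-0.05 -0.23 -3.06]
[-0.001, -0.001, 0.003, -0.24, -0.02, 3.06]
```

View pics/scene_37.png

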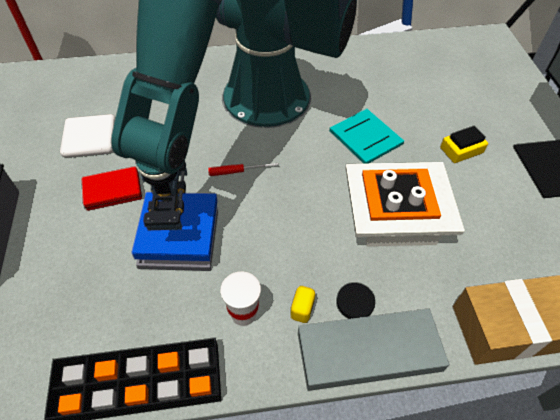

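```bash
python3 -m creep '[[0,0,0,-0.2,0,1,0],[0,0,0,0,0,0.7,0],[0,0,0,0,0,0.4,0],[0,0,0,0,0,0,0],[0,0,0,0,0,0,0]]'
python3 go.py .5185 -.2915 .0585 1
```

```text
time_s: 52.78
eef_pos: [0.5185, -0.2919, 0.0674]
eef_rot: [-2.332, -2.103, 0.0]
force: [1.0, -0.7, -2.4]
opening: 0.0271
total turn [-0.001 -0.001  0.002] shift cm [ 0.    0.04 -0.89]
[-0.001, -0.001, 0.002, 0.04, 0.0, 0.89]
```

```bash
python3 -m creep '[[0,0,0,0,0,0.3,0],[0,0,0,0,0,0.3,0],[0,0,0,0,0,0.2,0],[0,0,0,0,0,0,0]]'
python3 -m creep '[[0,0,0,0,0,0.1,0],[0,0,0,0,0,0.1,0],[0,0,0,0,0,0,0]]'
```

```text
time_s: 53.12
eef_pos: [0.5184, -0.2918, 0.0591]
eef_rot: [-2.332, -2.103, 0.0]
force: [-0.9, -0.0, -2.0]
opening: 0.0273
time_s: 53.37
eef_pos: [0.5187, -0.292, 0.0578]
eef_rot: [-2.332, -2.104, -0.0]
force: [-1.4, 0.5, 0.9]
opening: 0.0277
```

The seated height is reached (0.0578, expected 0.0578) and the weight has gone off the gripper. Release and retreat.

```bash
python3 -m creep '[[0,0,0,0,0,0,20],[0,0,0,0,0,0,60],[0,0,0,0,0,0,80],[0,0,0,0,0,0,80],[0,0,0,0,0,0,80]]'
python3 -m creep '[[0,0,0,0,0,0,80],[0,0,0,0,0,-1,80],[0,0,0,0,0,-3,80],[0,0,0,0,0,-4,80],[0,0,0,0,0,-4,80]]'
python3 -m creep '[[0,0,0,0,0,-3,80],[0,0,0,0,0,0,80],[0,0,0,0,0,0,80]]'
python3 look.py 38 scene,top,wrist lid_knob,spacer1_mid
python3 - <<'E'
import cv2,numpy as np
a=cv2.imread('pics/scene_38.png')[155:245,340:470];b=cv2.imread('pics/top_38.png')[145:250,90:215]
cv2.imwrite('pics/c38.png',np.hstack([cv2.resize(a,(400,330),interpolation=cv2.INTER_CUBIC),cv2.resize(b,(393,330),interpolation=cv2.INTER_CUBIC)]))
E
```

```text
time_s: 53.78
eef_pos: [0.5186, -0.292, 0.0576]
eef_rot: [-2.332, -2.104, -0.0]
force: [-0.6, 0.4, -0.3]
opening: 0.0508
time_s: 54.2
eef_pos: [0.518, -0.2917, 0.1791]
eef_rot: [-2.331, -2.103, 0.001]
force: [0.7, -0.3, 0.6]
opening: 0.0729
time_s: 54.45
eef_pos: [0.5195, -0.2926, 0.2101]
eef_rot: [2.331, 2.102, 0.002]
force: [-0.7, -1.0, -0.6]
opening: 0.0732
scene lid_knob [([0.5201, -0.2925, 0.0754], 0.9)]
scene spacer1_mid [([0.552, 0.2439, 0.1126], 0.5)]
top lid_knob [([0.5168, -0.2943, 0.0752], 0.81)]
top spacer1_mid [([0.5526, 0.239, 0.1167], 0.68)]
wrist lid_knob [([0.5138, -0.2893, 0.0767], 0.58)]
wrist spacer1_mid []
```

View pics/c38.png

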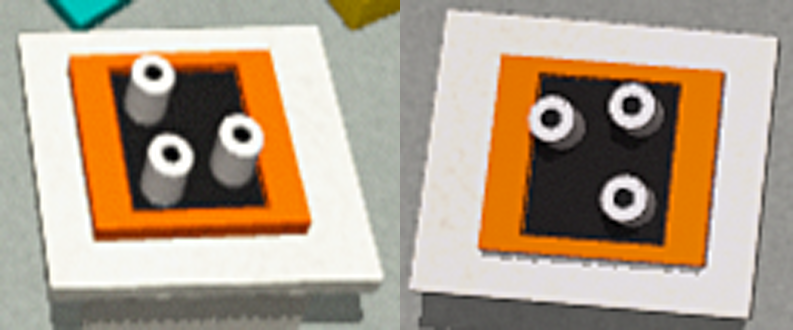

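View pics/scene_38.png

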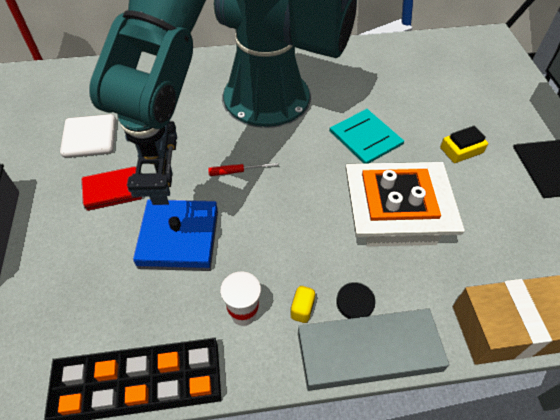

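View pics/wrist_38.png

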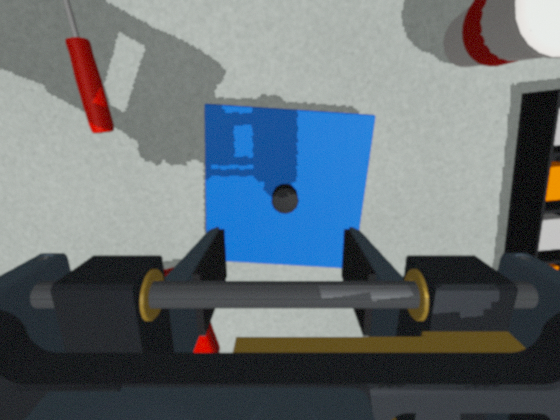

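The lid is seated (knob at z ≈ 0.075 in three views). Now measuring the spacers in the tray.

```bash
cat > sp.py <<'E'
from ik import *
import sys
np.set_printoptions(precision=4,suppress=True)
K={}
for c,(x0,y0,x1,y1) in(('top',(110,158,200,240)),('scene',(358,165,445,225))):
    im=env.read_camera(c); sub=im[y0:y1,x0:x1]; hsv=cv2.cvtColor(sub,cv2.COLOR_BGR2HSV)
    m=((hsv[...,2]>205)&(hsv[...,1]<40)).astype(np.uint8)
    big=cv2.morphologyEx(m,cv2.MORPH_CLOSE,np.ones((3,3),np.uint8))
    n,l,st,ce=cv2.connectedComponentsWithStats(big); K[c]=[]
    for k in range(1,n):
        if 50<st[k,4]<250 and max(st[k,2:4])<20: K[c].append(ce[k]+[x0,y0])
tc=np.array([.5223,.2722])
for c in K:
    for u in K[c]:
        X=px2w(u,c,.134)[:2]; d=X-tc; print(c,u.round(1),X,'tray local',d@ex,d@ey)
def tri(a,b):
    A=[];B=[]
    for u,c in((a,'top'),(b,'scene')):
        i=env.camera_info(c);P=i['mtx']@np.c_[i['R'],i['t']]
        A+= [u[0]*P[2]-P[0],u[1]*P[2]-P[1]]
    A=np.array(A);return np.linalg.lstsq(A[:,:3],-A[:,3],rcond=None)[0]
for a in K['top']:
    b=min(K['scene'],key=lambda b:np.hypot(*(px2w(b,'scene',.134)-px2w(a,'top',.134))[:2])); print('tri',tri(a,b))
E
python3 sp.py
```

```text
top [163.3 178.6] [0.5536 0.2452] tray local 0.03395989244897961 -0.023602292944046574
top [137.8 182.4] [0.5461 0.3047] tray local 0.02028125847410748 0.03484375118054462
top [160.8 207.8] [0.4849 0.2505] tray local -0.03496642533007914 -0.02553010168984076
scene [417.9 191.7] [0.5463 0.3031] tray local 0.02065544657675611 0.03322326385627353
scene [394.8 197. ] [0.5546 0.2432] tray local 0.0351369682082266 -0.025421528918315332
tri [0.5537 0.2447 0.1327]
tri [0.546  0.3042 0.1335]
tri [0.4976 0.2713 0.0548]
```

```bash
python3 t.py fin; python3 tr.py scene_fin; python3 look.py fin2 top,scene cup_mid,tape_measure,tape_roll,tray_mid
```

```text
mid [0.5197 0.2741] riser frame 0.0002383038300567943 -0.00540419325345915 sides [0.169, 0.15, 0.171, 0.15] ang [-95.5, 174.5, 84.7, -6.1]
[ 0.5186 -0.292   0.2073]
[[427.0, 169.0], [442.0, 218.0], [370.0, 220.0], [361.0, 169.0]] [-0.071, 0.083, 0.084, -0.076] [0.077, 0.079, -0.095, -0.094]
mid riser 0.004822564577136554 -0.008356982970478438
tcp riser 0.05834025398680069 -0.5685745748919726 0.20743070096038993
top cup_mid [([0.7441, -0.1434, 0.0622], 0.84), ([0.5514, 0.2413, 0.1179], 0.74)]
top tape_measure [([0.7489, -0.0115, 0.0019], 0.75), ([0.5241, 0.2747, 0.0965], 0.61)]
top tape_roll [([0.7516, 0.1133, 0.0034], 0.67), ([0.7505, -0.0097, 0.0068], 0.58)]
top tray_mid [([0.5179, 0.2747, 0.0982], 0.92), ([0.2259, 0.2752, 0.0079], 0.81)]
scene cup_mid [([0.7414, -0.1454, 0.0622], 0.85), ([0.5411, 0.3045, 0.1143], 0.24)]
scene tape_measure [([0.7536, -0.0167, 0.006], 0.86)]
scene tape_roll [([0.7498, 0.1168, 0.0001], 0.8), ([0.7399, -0.1446, 0.065], 0.52)]
scene tray_mid [([0.519, 0.2699, 0.0986], 0.82), ([0.2268, 0.2745, 0.0053], 0.62)]
```

Everything checks out: tray at (0.000, −0.005) in the riser frame, all spacers well inside the hollow, and the bystanders in place. Handing in.

```bash
python3 -c "
from plant import env
print(env.job_done())"
```

```text
the job is handed in; nothing more can be done
None
```

The job is done in the order asked and handed in; the hand-in gives no verdict.

I slid the orange tray about 47 mm past the free edge, gripped the overhang, rolled it over and pushed it back onto the riser hollow side up. I then laid the lid on the bench, moved the three spacers that were in the tub into the tray's hollow, and put the lid back.

Last checks before handing in:
- **Tray:** its centre is within about 8 mm of the riser's centre, at height 0.098–0.099 m.
- **Spacers:** all three are inside the hollow. Two measured upright on the floor from two views (tops at about 0.133 m). The third was confirmed only by the top view, because the scene view's detection missed it and its combined height (0.055 m) is a mismatch, not a reading.
- **Lid:** the knob is at about 0.075–0.077 m in three views, and the gripper height on release matched the expected seated height.
- **Bystanders:** the cup, tape measure and tape roll are within a few mm of where they started.

One spacer moved about 2 cm after I placed it, probably the announced knock. It stayed upright inside the hollow, so I left it.

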